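Load a sample cell on the sprung dock and pin the catch

ROBOT

A 6-joint arm with a two-finger parallel gripper is mounted at the origin on the work surface. World frame = base frame: x ahead of the robot, y to its left, z up, the work surface at z = 0. Lengths are in m, angles in rad, forces in N, time in s.
With the tool pointing down it reaches from about 0.35 to 0.775 m from the base axis. Payload 5.5 kg.
Tool frame: the origin (TCP) lies at the very end of the fingers, on their centre line; the grasp point (between the pads) lies env.grasp_offset behind it (env.grasp_offset is the distance from the TCP to the grasp point, in m); x points along the fingers, y is the direction in which the jaws open and shut, and the axes are right-handed (so a half turn about x gives the same grasp; the last joint's range is limited). The gripper opens to 85 mm and grips with 20 to 120 N. Pads are 22 mm wide; open, the fingers measure 114 mm over their backs; the gripper's body (76 mm by 85 mm) begins 54 mm behind the grasp point. The pads swing forward as they close: fully open they stand 13 mm farther back than shut.
Start: joints at [-1.387, 0.313, 0.046, 1.304, 0, 1.431], TCP at [0.183, -0.545, 0.231] pointing down, gripper open.
Joint ranges: [-2.76, 2.76], [-0.86, 1.69], [-1.03, 1.26], [-2.2, 2.34], [-1.47, 1.5], [-3.14, 3.14]. Speed limits (rad/s): [2.57, 2.57, 3.14, 3.14, 3.14, 3.14].

INTERFACE

Orientations are given as a unit quaternion [w, x, y, z].
In Python, from workcell import get_state, viewer, job, env gives the robot as it stands.
- The arm moves only by the tool send_rows, never from a script. Its argument "plan" is a list of rows, each a list of 6 numbers: the shift along the tool's x, y, z in mm, then the turn, a rotation vector about the tool's x, y, z in degrees. A call has exactly 10 rows; each row is the pose to reach, as a shift and turn from the pose commanded when the call began, along the tool's axes at that moment; what a row does not reach only later rows make up. A row lasts 1/8 s, in which the tool goes at most 62.5 mm and 10.7 degrees, less where a joint would pass 70% of its speed; a pose out of reach is approached as far as the arm can. A call with a gripper value outside its range is refused whole. "claw" is the finger opening in mm, from 0 to 85.4, set as the call begins (left out, the last holds). The fingers move at their own pace and stop on an object; "newtons" is the grip in N (left out, the last holds). Time passes only in rows, so rows that repeat a pose let the fingers close, or fill a call up. It gives the time, the measured TCP pose, the force and the opening at its end, in the units of the state.
- get_state(): the state, without advancing time (a new reading comes with each control period).
- viewer.read_camera(name): name is "scene" or "side" or "wrist"; returns a dict with "frame" (384x512x3 uint8, blue, green, red), "mtx" (3x3 intrinsics, pixels), "rvec" (rotation vector, rad) and "tvec" (3), from world to camera coordinates, as OpenCV has them. Camera axes: x right, y down, z forward; pixel columns grow to the right and rows downward; lengths in m; the calibration is good to about 2 mm. A picture is of the moment at which its call begins. There is no depth.
- job.hand_in(): hands the job in, once; it reports no verdict.
The state is a dict: "clock": time; "joint_pos": joint angles; "qvel": joint speeds; "tau": joint torques, N m; "tcp_pos": TCP position; "orientation": TCP orientation; "wrist_force": force on the tool from outside, world axes, zero at the start; "ft_torque": the same for the moment, N m; "finger_gap": finger opening in m.
Only numpy, scipy, OpenCV 4.12 (cv2) and the standard library are available. Lean on these libraries where they do the work, as an engineer would, in place of code of your own. Each camera call takes 0.05 s, during which the arm holds its last target.

TASK

Load the rectangular sample cell on the sprung stage of the loading dock, lined up between the guide posts, and push it down and hold it there until the slow spring catch has slid back over the edge of its base plate, so that it stays down when you let go. Then take the lock pin from its rack and push it down through the hole in the catch into the block below until its collar sits on the catch, and let go. Leave the round cell and the other things on the bench where they stand.

Things in the scene. Friction and masses are not known exactly. Their poses are not given: they have to be found in the camera images.
- dock: Loading dock, fixed on the bench: grey base plate 240 x 150 x 12 mm, x = -95 to +145, y = -75 to +75 mm. Origin on the bench under the stage's centre; z up; the catch lies along +x. Six steel guide posts, 14 mm diameter, straight to 60 mm above the bench then tapering to 70 mm, at (+-42, +-54.5) and (-74.5, +-28) mm, give the cell's base plate 2.5 mm of play at each long side and at the -x end.
- stage_top (a point): Centre of the top of the sprung stage, a steel plate 124 (x) x 84 (y) x 8 mm moving straight up and down between the posts; axes as the dock. 57 mm above the bench when up, 21 mm when fully down.
- stage (a joint): How far the stage is pressed down, m: 0 up (rest), 0.036 fully down (hard stop). Spring force 7.5 N at the top, 16.5 N fully down. The catch can close over the cell only while this is above about 0.0285; a latched cell then holds it at about 0.028.
- catch (a joint): How far the steel catch is pushed back along dock +x, m: 0 home, 0.014 limit. Its nose, 40 mm wide, slopes 60 degrees on top: the cell's plate coming down slowly (20 mm/s) pushes it back some 8 mm (up to 15 N more). Once the plate is below it, it creeps home in about 1 s. Home, its tip is 57 mm from the dock's origin, 8 mm over the plate; flat underside 37 mm, top 59 mm above the bench.
- catch_hole (a point): Centre of the mouth of the 17 mm hole in the catch's flat tail, 49 mm above the bench, at dock x = 105 mm, y = 0 with the catch home; axes as the dock. The tail is 12 mm thick; below it the fixed block has a like hole, 24 mm deep, in line only when the catch is home. Rails 21.5 to 29.5 mm either side (dock y) rise to 52 mm.
- cell_center (a point): Centre (36 mm above the underside) of the rectangular sample cell, 0.28 to 0.46 kg, on the bench: aluminium base plate 130 (x) x 90 (y) x 8 mm, on it an aluminium box 100 x 64 x 24 mm, on that a black grip bar 70 (x) x 16 (y) x 40 mm, 32 to 72 mm above the underside. Both ends are alike: it fits the dock either way round, x along the dock's x.
- pin_center (a point): Centre of the lock pin, 92 mm long, 0.09 kg, upright in its rack, z up. From below: steel shaft 12 mm diameter, 34 mm long, its last 8 mm tapered to 6 mm; collar 26 mm diameter, 14 mm high (underside 12 mm below this point); black round grip 22 mm diameter, 44 mm high (its centre 24 mm above this point).
- pin_rack: Fixed grey plastic block 70 x 70 x 40 mm with one 17 mm hole in which the pin stands, its collar on the block's top; origin at the centre of its underside.
- round_cell_center (a point): Bystander, not to be used: centre of the round sample cell, base 100 mm diameter, 72 mm high, with the same kind of grip bar.
- beaker_a_center (a point): Bystander: centre of a glass cup, 60 mm diameter, 65 mm high.
- beaker_b_center (a point): Bystander: centre of a glass cup, 68 mm diameter, 80 mm high.
- jar_center (a point): Bystander: centre of an amber glass jar, 80 mm diameter, 100 mm high.
- bottle_center (a point): Bystander: centre of a white plastic bottle, 64 mm diameter, 150 mm high.
- dishes_center (a point): Bystander: centre of a stack of three clear dishes, 90 mm diameter, 42 mm high.
- spoon_grip (a point): Bystander: a steel spoon 170 mm long lying on the bench; point on its handle.
Not all that is in view belongs to the job. Of the things that look like the part that bears pin_center, the middle-sized one is meant.

How it is judged:
By the outcome, as a careful person would: the job done as asked, in the order asked, and still so for the second after the job is handed in, with the robot touching nothing.
It also fails if it takes over 64 s, if anything falls off the work surface, if the arm or the gripper's body presses on something with over 40 N, if the wrist force passes 120 N, or if a joint passes its speed limit or range.

## Working session

There is one attempt and no reset: what is moved stays moved. The work goes in short steps, Python scripts to look and compute and a tool call to move; the robot and the scene stay as the last step left them, time stands still between calls to the robot, and variables do not carry over. Pictures are saved under pics/ and viewed, and the job is handed in when it is done.

Besides the shell and the picture viewer there is one more tool, called as name(argument=value, ...), one argument or row to a line, values as JSON. send_rows: Moves the arm, as the interface text tells. Its arguments: {"type":"object","properties":{"plan":{"type":"array"},"claw":{"type":"number"},"newtons":{"type":"number"}},"required":["plan"]}

```bash
mkdir -p pics; ls; python3 - <<'E'
from workcell import get_state, viewer, job, env
import cv2
print(env.grasp_offset); s=get_state(); print(s)
for n in ("scene","side","wrist"):
    c=viewer.read_camera(n); cv2.imwrite(f"pics/{n}0.png",c["frame"]); print(n,c["mtx"].tolist(),c["rvec"],c["tvec"])
    import pickle; pickle.dump(c,open(f"pics/{n}0.pkl","wb"))
E
```

```text
pics
0.0187
{'clock': 0.0, 'joint_pos': array([-1.38659899e+00,  3.13979649e-01,  4.49552216e-02,  1.30359193e+00,
        1.81153680e-05,  1.43118620e+00]), 'qvel': array([ 0.00081582,  0.00083658,  0.00047267, -0.0003251 ,  0.0001068 ,
        0.00218271]), 'tau': array([-1.02191258e-03, -4.80624497e+01,  2.98534459e+01,  1.90985244e-02,
       -1.05607130e-04,  1.07972204e-05]), 'tcp_pos': array([ 0.18284729, -0.5446063 ,  0.23041096]), 'orientation': array([-0.11334022, -0.69785115, -0.11462713,  0.69786703]), 'wrist_force': array([-0.05851973,  0.62716303, -0.21699068]), 'ft_torque': array([ 0.01134071, -0.00021466, -0.00183317]), 'finger_gap': 0.08557888522107152}
scene [[384.0329750644319, 0.0, 262.7382998983798], [0.0, 384.0329750644319, 192.89177732633723], [0.0, 0.0, 1.0]] [ 1.6050484   1.87016673 -0.81186573] [ 0.03280497 -0.33947665  1.47730947]
side [[353.4357986700262, 0.0, 256.97174851026585], [0.0, 353.4357986700262, 193.446651721729], [0.0, 0.0, 1.0]] [ 1.0264037  -2.45841142  1.04066646] [0.4351139  0.32639877 0.62872425]
wrist [[343.75852545232607, 0.0, 255.3642868892769], [0.0, 343.75852545232607, 189.70174058819822], [0.0, 0.0, 1.0]] [-2.35351946  1.68990567  0.24850115] [-0.57407715 -0.03788093  0.38027616]
```

View pics/scene0.png

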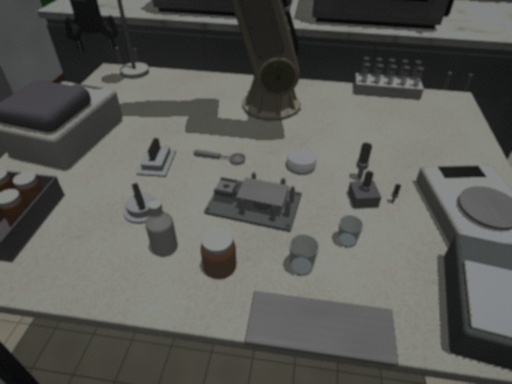

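View pics/side0.png

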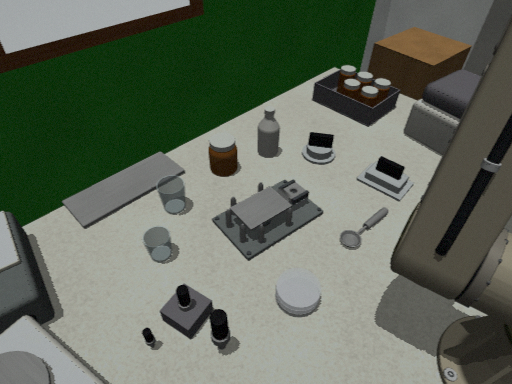

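View pics/wrist0.png

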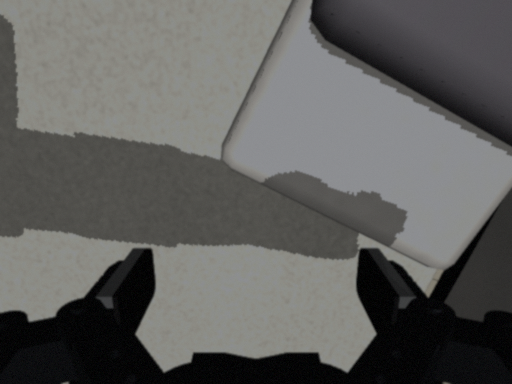

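```bash
cat > h.py <<'E'
import numpy as np, cv2, pickle
def load(n): return pickle.load(open(f"pics/{n}.pkl","rb"))
def cast(c,uv,z):
    R=cv2.Rodrigues(np.array(c["rvec"]))[0]; t=np.array(c["tvec"]).ravel()
    p=cv2.undistortPoints(np.array([[uv]],float),np.array(c["mtx"]),None)[0,0]
    d=R.T@np.array([p[0],p[1],1]); o=-R.T@t
    return o+d*(z-o[2])/d[2]
def proj(c,P):
    return cv2.projectPoints(np.array(P,float).reshape(-1,3),np.array(c["rvec"]),np.array(c["tvec"]),np.array(c["mtx"]),None)[0][:,0]
def crop(c,x0,y0,x1,y1,k,out):
    im=cv2.resize(c["frame"][y0:y1,x0:x1],None,fx=k,fy=k,interpolation=cv2.INTER_CUBIC)
    im=np.clip(im.astype(float)*1.6,0,255).astype(np.uint8)
    for x in range((x0+9)//10*10,x1,10):
        cv2.line(im,((x-x0)*k,0),((x-x0)*k,6 if x%50 else 14),(0,0,255),1)
        if x%20==0: cv2.putText(im,str(x),((x-x0)*k,20),0,.35,(0,0,255),1)
    for y in range((y0+9)//10*10,y1,10):
        cv2.line(im,(0,(y-y0)*k),(6,(y-y0)*k),(0,0,255),1)
        if y%20==0: cv2.putText(im,str(y),(8,(y-y0)*k+4),0,.35,(0,0,255),1)
    cv2.imwrite(out,im)
E
python3 - <<'E'
from h import *
a=load("scene0"); b=load("side0")
crop(a,195,165,315,240,6,"pics/c1.png")
crop(b,205,170,335,260,6,"pics/c2.png")
crop(a,330,135,420,220,6,"pics/c3.png")
crop(b,130,270,250,360,6,"pics/c4.png")
crop(a,115,130,185,225,6,"pics/c5.png")
crop(b,290,115,420,205,6,"pics/c6.png")
E
```

```text
(no output)
```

View pics/c1.png

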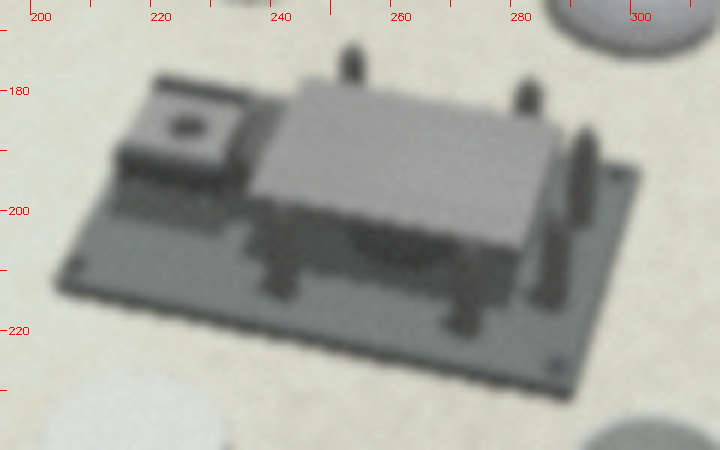

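View pics/c2.png

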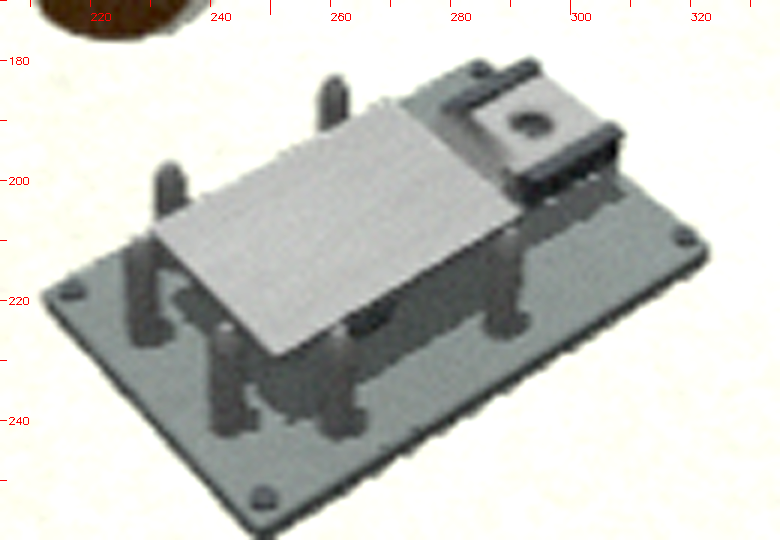

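View pics/c3.png

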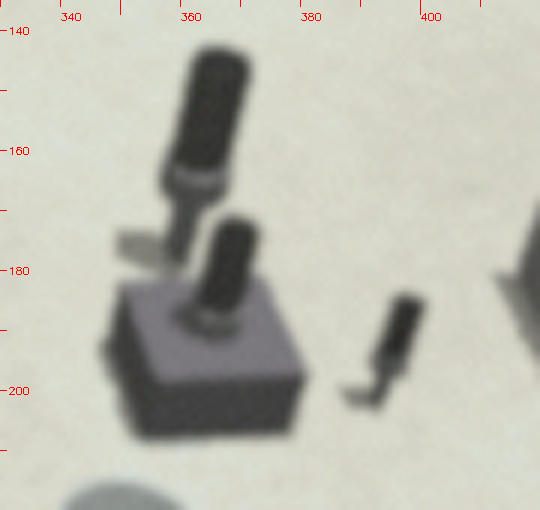

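View pics/c4.png

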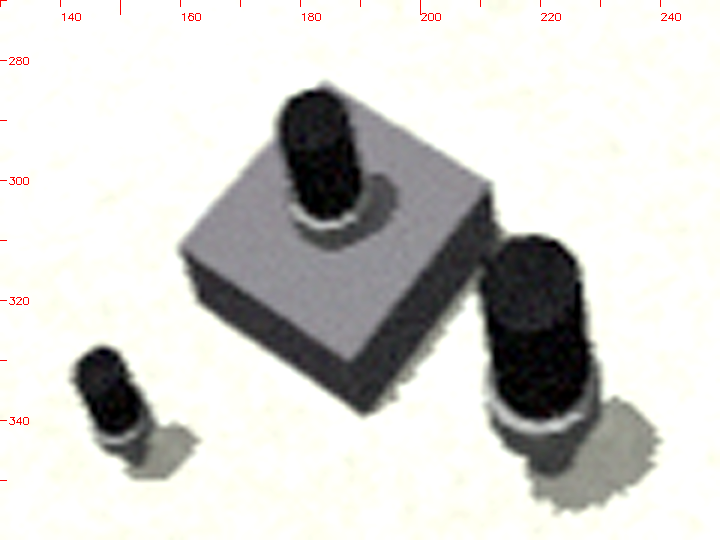

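View pics/c5.png

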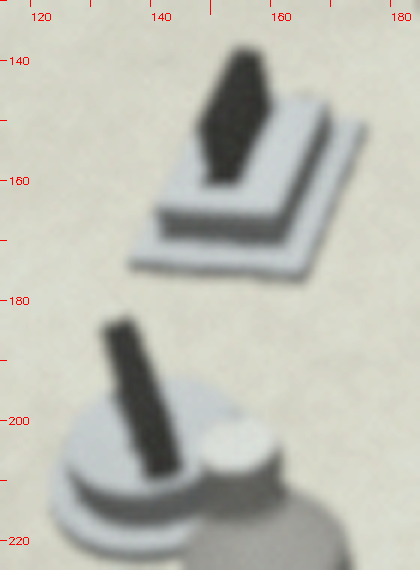

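View pics/c6.png

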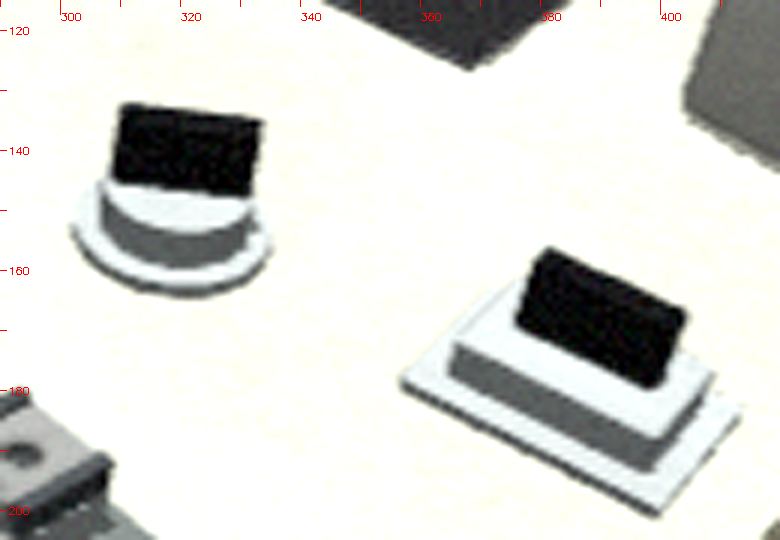

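```bash
python3 - <<'E'
from h import *
a=load("scene0"); b=load("side0")
def q(c,x0,y0,pts,z,name):
    P=np.array([cast(c,(x0+x/6,y0+y/6),z) for x,y in pts]); 
    print(name,np.round(P[:,:2]*1e3,1).tolist(),'len',[round(np.linalg.norm(P[i]-P[i-1])*1e3,1) for i in range(len(P))],'mean',np.round(P.mean(0)*1e3,1),'ang',np.round([np.degrees(np.arctan2(*(P[i]-P[i-1])[[1,0]])) for i in range(len(P))],1))
q(b,205,170,[(147,230),(395,98),(522,212),(277,355)],.057,"stage side")
q(a,195,165,[(302,76),(560,122),(520,248),(248,192)],.057,"stage scene")
q(b,205,170,[(42,297),(265,533),(710,250)],.012,"base side")
q(b,205,170,[(531,125)],.049,"hole side")
q(a,195,165,[(187,127)],.049,"hole scene")
q(a,195,165,[(55,286),(572,398),(640,168)],.012,"base scene")
q(b,290,115,[(400,378),(657,510),(740,418)],.008,"plate side")
q(a,115,130,[(130,263),(303,278),(366,125)],.008,"plate scene")
q(b,290,115,[(455,343),(655,438),(713,376)],.032,"box side")
q(a,115,130,[(160,208),(285,211),(327,100)],.032,"box scene")
q(b,130,270,[(180,247),(348,362),(490,183),(325,83)],.04,"rack side")
q(a,330,135,[(118,285),(155,382),(303,375),(265,282)],.04,"rack scene")
q(b,130,270,[(310,120)],.04+.058,"pin top side")
q(a,330,135,[(240,228)],.04+.058,"pin top scene")
q(b,290,115,[(548,248),(687,315),(665,385),(518,322)],.072,"bar (first two top)")
E
```

```text
stage side [[600.9, 106.5], [585.0, -18.4], [504.6, -6.7], [520.1, 114.4]] len [np.float64(81.2), np.float64(125.9), np.float64(81.2), np.float64(122.0)] mean [552.7  49.   57. ] ang [ -5.6 -97.3 171.7  82.7]
stage scene [[512.6, -7.8], [525.3, 113.0], [609.5, 104.0], [593.8, -17.1]] len [np.float64(81.7), np.float64(121.5), np.float64(84.6), np.float64(122.1)] mean [560.3  48.   57. ] ang [173.5  84.   -6.1 -97.4]
base side [[635.4, 135.3], [488.9, 150.8], [460.4, -82.0]] len [np.float64(278.9), np.float64(147.3), np.float64(234.6)] mean [528.2  68.   12. ] ang [ 51.2 173.9 -97. ]
hole side [[539.5, -53.8]] len [np.float64(0.0)] mean [539.5 -53.8  49. ] ang [0.]
hole scene [[547.2, -54.8]] len [np.float64(0.0)] mean [547.2 -54.8  49. ] ang [0.]
base scene [[620.5, -100.4], [650.5, 132.9], [500.3, 151.3]] len [np.float64(278.9), np.float64(235.2), np.float64(151.3)] mean [590.4  61.3  12. ] ang [-64.5  82.7 173. ]
plate side [[475.1, -255.4], [347.4, -263.3], [350.4, -345.1]] len [np.float64(153.7), np.float64(128.0), np.float64(81.9)] mean [ 390.9 -287.9    8. ] ang [  35.7 -176.5  
[... 663 characters left out ...]
t64(69.9), np.float64(68.2)] mean [481.8 325.   40. ] ang [ 102.8 -167.4  -77.3   13.3]
rack scene [[465.5, 281.8], [530.5, 296.8], [515.0, 363.1], [452.0, 350.5]] len [np.float64(70.1), np.float64(66.7), np.float64(68.1), np.float64(64.3)] mean [490.7 323.1  40. ] ang [ -78.8   13.   103.2 -168.7]
pin top side [[482.2, 325.6]] len [np.float64(0.0)] mean [482.2 325.6  98. ] ang [0.]
pin top scene [[487.3, 325.2]] len [np.float64(0.0)] mean [487.3 325.2  98. ] ang [0.]
bar (first two top) [[447.4, -308.0], [380.1, -310.6], [364.0, -261.9], [429.3, -252.9]] len [np.float64(58.1), np.float64(67.3), np.float64(51.3), np.float64(65.9)] mean [ 405.2 -283.4   72. ] ang [ -71.9 -177.8  108.2    7.9]
```

```bash
cat >> h.py <<'E'
from scipy.spatial.transform import Rotation as Rn
def pose(s):
    w,x,y,z=s["orientation"]; return np.array(s["tcp_pos"]),Rn.from_quat([x,y,z,w])
def ydeg(s):  # direction of tool y axis in world, deg
    v=pose(s)[1].as_matrix()[:,1]; return np.degrees(np.arctan2(v[1],v[0]))
def down(yd):
    t=np.radians(yd); X=np.array([0,0,-1.]); Y=np.array([np.cos(t),np.sin(t),0]); return Rn.from_matrix(np.array([X,Y,np.cross(X,Y)]).T)
def delta(s,p,yd):
    p0,R0=pose(s); sh=R0.inv().apply(np.array(p)-p0)*1e3; rv=np.degrees((R0.inv()*down(yd)).as_rotvec())
    return np.round(sh,1).tolist(),np.round(rv,2).tolist()
E
python3 - <<'E'
from h import *
from workcell import get_state,viewer
s=get_state(); print(pose(s)[1].as_matrix().round(3),ydeg(s))
for yd in (93.5,-86.5): print(yd,delta(s,[.42,-.30,.25],yd))
c=load("wrist0");R=cv2.Rodrigues(c["rvec"])[0];o=-R.T@c["tvec"].ravel();Rt=pose(s)[1].as_matrix()
print("cam in tool",Rt.T@(o-pose(s)[0]),"R",(Rt.T@R.T).round(3))
E
```

```text
[[-0.     0.318 -0.948]
 [ 0.001 -0.948 -0.318]
 [-1.    -0.001 -0.   ]] -71.44637287843554
93.5 ([-19.1, -156.6, -302.7], [-164.95, -0.11, 0.0])
-86.5 ([-19.1, -156.6, -302.7], [15.05, 0.0, 0.08])
cam in tool [-1.43544046e-01 -1.05059668e-04 -7.28707316e-02] R [[ 0.001 -0.285  0.958]
 [ 1.     0.001 -0.   ]
 [-0.001  0.958  0.285]]
```

send_rows(
  plan=[
    [-20,-157,-283,15,0,0],
    [-20,-157,-283,15,0,0],
    [-20,-157,-283,15,0,0],
    [-20,-157,-283,15,0,0],
    [-20,-157,-283,15,0,0],
    [-20,-157,-283,15,0,0],
    [-20,-157,-283,15,0,0],
    [-20,-157,-283,15,0,0],
    [-20,-157,-283,15,0,0],
    [-20,-157,-283,15,0,0],
  ],
  claw=60,
  newtons=60,
)

```text
clock: 1.4
tcp_pos: [0.4006, -0.3072, 0.2511]
orientation: [-0.021, -0.707, -0.021, 0.707]
wrist_force: [-0.8, -0.1, -0.2]
finger_gap: 0.06
```

```bash
cat >> h.py <<'E'
def snap(n,tag):
    from workcell import viewer
    c=viewer.read_camera(n); pickle.dump(c,open(f"pics/{tag}.pkl","wb"))
    crop(c,0,0,512,384,1,f"pics/{tag}.png"); return c
E
python3 - <<'E'
from h import *
from workcell import get_state
s=get_state();print(s["clock"],s["tcp_pos"],ydeg(s),s["joint_pos"])
snap("wrist","w1")
E
```

```text
1.4 [ 0.4005671  -0.30720153  0.25114535] -86.5655239115457 [-8.13300110e-01  1.71675538e-01 -9.00061344e-02  1.30931645e+00
 -1.46727295e-04  2.26834964e+00]
```

View pics/w1.png

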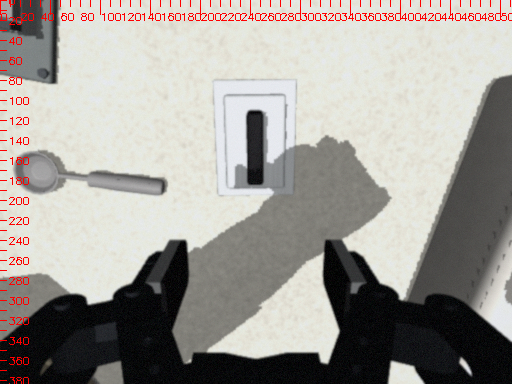

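```bash
python3 - <<'E'
from h import *
c=load("w1"); crop(c,200,70,310,205,5,"pics/w1c.png")
E
```

```text
(no output)
```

View pics/w1c.png

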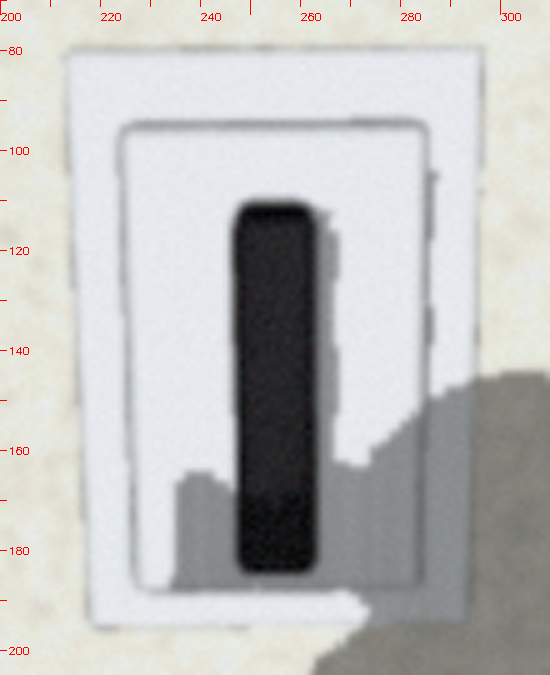

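```bash
python3 - <<'E'
from h import *
from workcell import get_state
c=load("w1"); s=get_state()
def q(pts,z):
    P=np.array([cast(c,(200+(x+.5)/5-.5,70+(y+.5)/5-.5),z) for x,y in pts])*1e3
    print(P.round(1)[:,:2].tolist(),P.mean(0).round(1),[round(np.linalg.norm(P[i]-P[i-1]),1) for i in range(4)],[round(np.degrees(np.arctan2(*(P[i]-P[i-1])[[1,0]])),2) for i in range(4)])
q([(66,50),(483,48),(469,623),(91,626)],.008)
q([(119,122),(430,119),(421,589),(132,592)],.032)
q([(233,206),(316,204),(318,572),(236,574)],.072)
P0=cast(c,(200,70),0)
# TCP axis projected on image at z=.05
print(proj(c,[[*s["tcp_pos"][:2],.251]]))
E
```

```text
[[478.3, -256.6], [484.2, -345.7], [355.4, -354.7], [349.2, -265.8]] [ 416.8 -305.7    8. ] [np.float64(129.4), np.float64(89.4), np.float64(129.1), np.float64(89.1)] [np.float64(4.09), np.float64(-86.23), np.float64(-176.01), np.float64(93.99)]
[[464.7, -270.5], [469.2, -333.6], [369.9, -340.2], [365.3, -276.9]] [ 417.3 -305.3   32. ] [np.float64(99.6), np.float64(63.2), np.float64(99.5), np.float64(63.5)] [np.float64(3.63), np.float64(-85.96), np.float64(-176.19), np.float64(94.13)]
[[452.1, -295.5], [453.4, -310.6], [383.5, -315.8], [382.1, -299.8]] [ 417.8 -305.4   72. ] [np.float64(70.1), np.float64(15.2), np.float64(70.1), np.float64(16.0)] [np.float64(3.55), np.float64(-85.14), np.float64(-175.82), np.float64(94.96)]
[[255.21689807 251.74517572]]
```

```bash
python3 - <<'E'
from h import *
from workcell import get_state
print(delta(get_state(),[.4173,-.3055,.040],-86.0))
E
```

```text
([211.2, -0.5, -16.7], [-0.54, 0.01, -0.0])
```

send_rows(
  plan=[
    [40,-0.5,-16.7,-0.5,0,0],
    [90,-0.5,-16.7,-0.5,0,0],
    [140,-0.5,-16.7,-0.5,0,0],
    [175,-0.5,-16.7,-0.5,0,0],
    [200,-0.5,-16.7,-0.5,0,0],
    [211,-0.5,-16.7,-0.5,0,0],
    [211,-0.5,-16.7,-0.5,0,0],
    [211,-0.5,-16.7,-0.5,0,0],
    [211,-0.5,-16.7,-0.5,0,0],
    [211,-0.5,-16.7,-0.5,0,0],
  ],
)

```text
clock: 2.7
tcp_pos: [0.4183, -0.3051, 0.0411]
orientation: [0.025, 0.707, 0.025, -0.706]
wrist_force: [-0.1, 0.3, 0.2]
finger_gap: 0.0597
```

send_rows(
  plan=[
    [0,0,0,0,0,0],
    [0,0,0,0,0,0],
    [0,0,0,0,0,0],
    [0,0,0,0,0,0],
    [0,0,0,0,0,0],
    [0,0,0,0,0,0],
    [-10,0,0,0,0,0],
    [-40,0,0,0,0,0],
    [-90,0,0,0,0,0],
    [-140,0,0,0,0,0],
  ],
  claw=0,
  newtons=100,
)

```text
clock: 3.95
tcp_pos: [0.4172, -0.304, 0.1812]
orientation: [-0.024, -0.706, -0.026, 0.707]
wrist_force: [1.2, 0.1, -3.4]
finger_gap: 0.0146
```

```bash
python3 - <<'E'
from h import *
from workcell import get_state
s=get_state();print(s["clock"],s["tcp_pos"],ydeg(s),s["finger_gap"],s["wrist_force"],s["qvel"].round(3))
snap("wrist","w2")
E
```

```text
3.95 [ 0.41722048 -0.30404272  0.18122912] -85.94897235615491 0.01461791641491711 [ 1.16445245  0.09758903 -3.44768019] [ 0.    -0.264  0.696  0.942 -0.001  0.001]
```

View pics/w2.png

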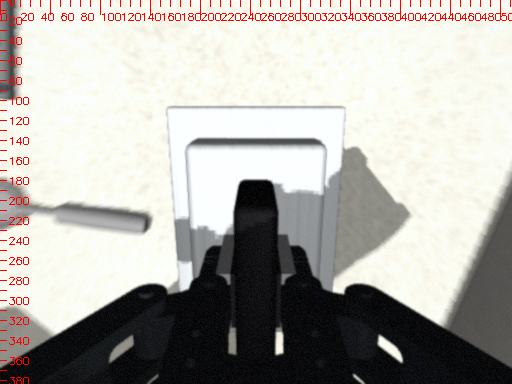

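```bash
python3 - <<'E'
from h import *
from workcell import get_state
print(delta(get_state(),[.545,-.15,.42],-7.0))
E
```

```text
([-231.7, -145.6, -137.3], [-78.93, -0.01, -0.52])
```

send_rows(
  plan=[
    [-62,0,0,0,0,0],
    [-110,-30,-30,-10,0,0],
    [-160,-60,-60,-20,0,0],
    [-200,-100,-95,-30,0,0],
    [-230,-130,-120,-40,0,0],
    [-230,-146,-137,-50,0,0],
    [-230,-146,-137,-60,0,0],
    [-230,-146,-137,-70,0,0],
    [-230,-146,-137,-79,0,0],
    [-230,-146,-137,-79,0,0],
  ],
)

```text
clock: 5.25
tcp_pos: [0.544, -0.1492, 0.4098]
orientation: [-0.468, -0.53, -0.469, 0.53]
wrist_force: [0.7, 0.4, -3.1]
finger_gap: 0.0149
```

send_rows(
  plan=[
    [0,0,0,0,0,0],
    [0,0,0,0,0,0],
    [0,0,0,0,0,0],
    [0,0,0,0,0,0],
    [0,0,0,0,0,0],
    [0,0,0,0,0,0],
    [0,0,0,0,0,0],
    [0,0,0,0,0,0],
    [0,0,0,0,0,0],
    [0,0,0,0,0,0],
  ],
)

```text
clock: 6.5
tcp_pos: [0.5443, -0.1494, 0.4103]
orientation: [-0.469, -0.529, -0.469, 0.529]
wrist_force: [-0.2, 0.0, -3.0]
finger_gap: 0.0144
```

```bash
python3 - <<'E'
from h import *
from workcell import get_state
s=get_state();print(s["clock"],s["tcp_pos"],ydeg(s),s["finger_gap"],s["wrist_force"],s["joint_pos"].round(2))
snap("wrist","w3")
E
```

```text
6.5 [ 0.54425606 -0.14942122  0.41029137] -6.94890800425824 0.014440850425081413 [-0.22686484  0.04511615 -2.9921161 ] [-0.41  0.32  0.5   1.75 -0.    1.28]
```

View pics/w3.png

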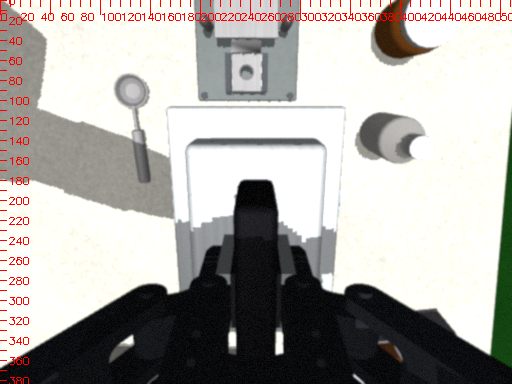

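send_rows(
  plan=[
    [0,0,-30,0,0,0],
    [0,0,-70,0,0,0],
    [0,0,-110,0,0,0],
    [0,0,-130,0,0,0],
    [0,0,-130,0,0,0],
    [0,0,-130,0,0,0],
    [0,0,-130,0,0,0],
    [0,0,-130,0,0,0],
    [0,0,-130,0,0,0],
    [0,0,-130,0,0,0],
  ],
)

```text
clock: 7.8
tcp_pos: [0.56, -0.0206, 0.4103]
orientation: [-0.469, -0.529, -0.469, 0.529]
wrist_force: [-0.5, 1.3, -3.1]
finger_gap: 0.0147
```

```bash
python3 - <<'E'
from h import *
from workcell import get_state
s=get_state();print(s["clock"],s["tcp_pos"],ydeg(s))
c=snap("wrist","w4")
crop(load("w3"),190,0,310,110,6,"pics/w3c.png")
crop(c,170,0,330,110,5,"pics/w4c.png")
E
```

```text
7.8 [ 0.55996784 -0.02060043  0.41027211] -6.969556363534951
```

View pics/w3c.png

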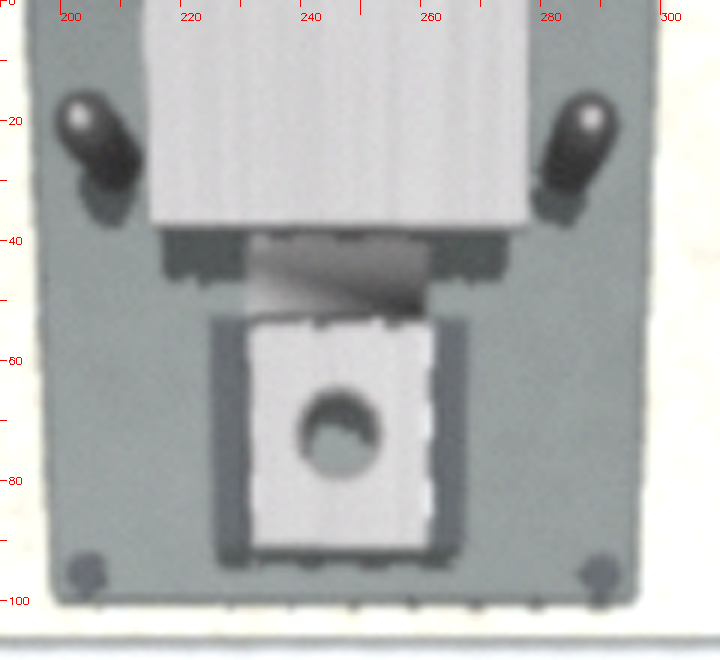

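View pics/w4c.png

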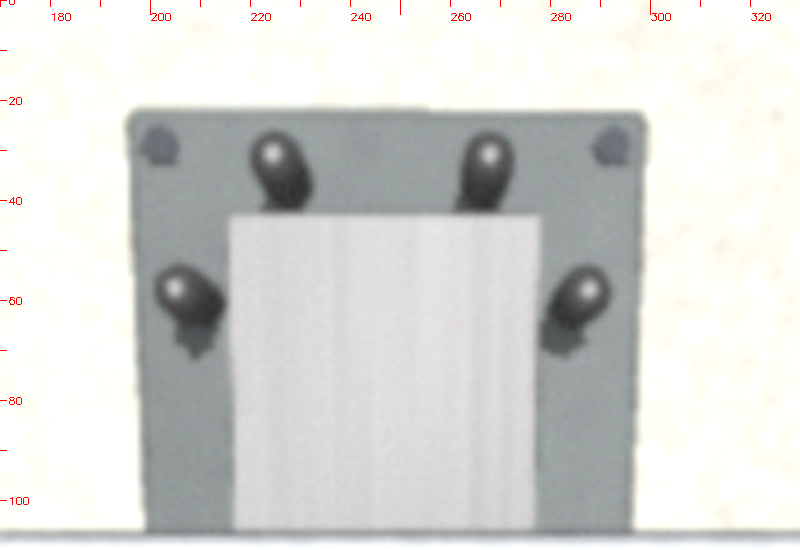

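```bash
python3 - <<'E'
from h import *
A=load("w3");B=load("w4")
f3=lambda x,y,z:cast(A,(190+(x+.5)/6-.5,(y+.5)/6-.5),z)[:2]*1e3
f4=lambda x,y,z:cast(B,(170+(x+.5)/5-.5,(y+.5)/5-.5),z)[:2]*1e3
hole=f3(338,434,.049)
b1,b2=f3(50,604,.012),f3(637,603,.012); s1,s2=f3(148,225,.057),f3(530,226,.057)
b3,b4=f4(127,108,.012),f4(646,110,.012); s3,s4=f4(228,214,.057),f4(540,215,.057)
p=[f4(273,153,.07),f4(489,153,.07),f4(176,288,.07),f4(589,290,.07)]
q=[f3(80,116,.07),f3(592,116,.07)]
n=np.linalg.norm
print("hole",hole)
print("stage",s1,s2,s3,s4,"mean",(s1+s2+s3+s4)/4,"len",n(s1-s3),n(s2-s4),n(s1-s2),n(s3-s4))
bc=(b1+b2+b3+b4)/4;u=((b1+b2)-(b3+b4))/2;print("base",b1,b2,b3,b4,"len",n(u),n(b1-b2),n(b3-b4))
u/=n(u);print("origin from base",bc-25*u,"ang",np.degrees(np.arctan2(u[1],u[0])),"from hole",hole-105*u)
m=(p[2]+p[3])/2; m2=(p[0]+p[1])/2; m3=(q[0]+q[1])/2
print("posts",m+42*u,m2+74.5*u,m3-42*u, n(p[2]-p[3]),n(p[0]-p[1]),n(q[0]-q[1]))
for a,b in ((s1,s2),(s3,s4),(b1,b2),(b3,b4),(p[0],p[1]),(p[2],p[3]),(q[0],q[1])):
    d=b-a;print(round(np.degrees(np.arctan2(d[1],d[0])),2),end=' ')
E
```

```text
hole [542.57363932 -55.08629373]
stage [506.45963565  -6.80341253] [590.64913125 -17.16427743] [522.48252329 115.36936054] [605.32327785 105.09509779] mean [556.22864201  49.12419209] len 123.2189896372747 123.13685641936063 84.82463492588136 83.47545201898606
base [463.81257585 -85.31618188] [ 612.1161146  -102.94916033] [493.79383596 152.46914839] [641.66855208 134.04537369] len 239.24891884967911 149.34812196519596 149.0180094498055
origin from base [555.9582172  49.3680426] ang -97.14714167000977 from hole [555.63751914  49.09784635]
posts [556.10684089  49.04876972] [555.86934585  49.441839  ] [556.00635617  49.41002886] 108.8519871986082 55.75330224263899 109.1953406758966
-7.02 -7.07 -6.78 -7.1 -6.9 -7.16 -6.88
```

```bash
python3 - <<'E'
from h import *
from workcell import get_state
c=load("w4");s=get_state();crop(c,155,95,355,170,4,"pics/w4d.png")
E
```

```text
(no output)
```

View pics/w4d.png

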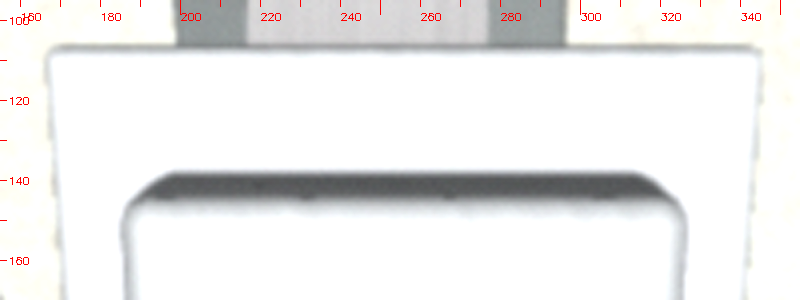

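```bash
python3 - <<'E'
from h import *
from workcell import get_state
c=load("w4");s=get_state();p0,R0=pose(s)
for dz in (.041,):
  for (x,y) in [(47,48),(760,48)]:
    P=cast(c,(155+(x+.5)/4-.5,95+(y+.5)/4-.5),p0[2]-dz+.008); print(((R0.inv().apply(P-p0))*1e3).round(1))
for (x,y) in [(120,198),(688,198)]:
    P=cast(c,(155+(x+.5)/4-.5,95+(y+.5)/4-.5),p0[2]-.041+.032); print("box",((R0.inv().apply(P-p0))*1e3).round(1))
u=np.array([np.cos(np.radians(-97.05)),np.sin(np.radians(-97.05)),0])
print(delta(s,[.556,.0492,.41],-7.05))
E
```

```text
[ 33.  -44.3 -63.5]
[ 33.   44.8 -63.6]
box [  9.  -31.3 -48.4]
box [  9.   32.  -48.5]
([0.3, -12.4, -68.7], [0.09, 0.01, -0.0])
```

send_rows(
  plan=[
    [0,-6,-35,0,0,0],
    [30,-12.7,-70,0,0,0],
    [80,-12.7,-70,0,0,0],
    [135,-12.7,-70,0,0,0],
    [190,-12.7,-70,0,0,0],
    [235,-12.7,-70,0,0,0],
    [265,-12.7,-70,0,0,0],
    [280,-12.7,-70,0,0,0],
    [284,-12.7,-70,0,0,0],
    [284,-12.7,-70,0,0,0],
  ],
)

```text
clock: 9.1
tcp_pos: [0.5567, 0.0506, 0.1273]
orientation: [0.469, 0.53, 0.468, -0.529]
wrist_force: [-0.5, -0.2, -2.8]
finger_gap: 0.0149
```

```bash
python3 - <<'E'
from h import *
from workcell import get_state
s=get_state();print(s["clock"],s["tcp_pos"],ydeg(s),s["wrist_force"],s["finger_gap"])
p0,R0=pose(s);u=R0.as_matrix()[:,2];v=R0.as_matrix()[:,1]
c=p0+u*.0014+v*.0003
print("cell centre err mm",((c-[.556,.0492,0])*1e3)[:2], "delta",delta(s,np.array([.556,.0492,p0[2]])-u*.0014-v*.0003,-7.05))
a=snap("side","s5");b=snap("scene","a5");w=snap("wrist","w5");crop(a,200,130,330,260,5,"pics/s5c.png")
E
```

```text
9.1 [0.55669122 0.05059112 0.12728099] -6.948024086156187 [-0.47042942 -0.21234931 -2.79033368] 0.014929812681518885
cell centre err mm [ 0.81966392 -0.03489177] delta ([-0.0, -0.8, 0.1], [0.1, -0.0, -0.1])
```

View pics/s5c.png

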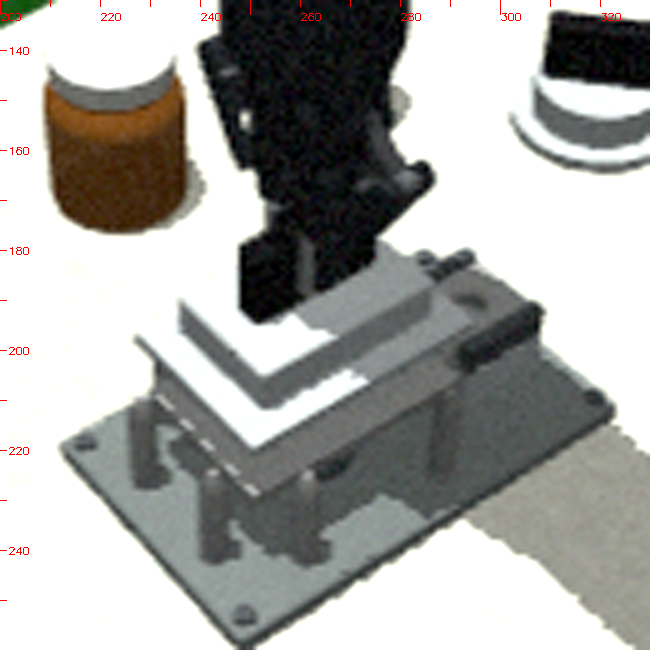

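View pics/w5.png

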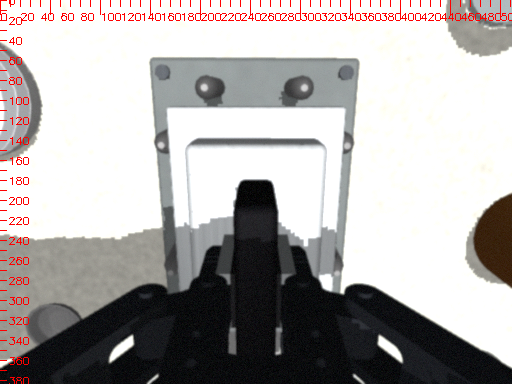

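send_rows(
  plan=[
    [3,-0.8,0,0.1,0,0],
    [7,-0.8,0,0.1,0,0],
    [11,-0.8,0,0.1,0,0],
    [15,-0.8,0,0.1,0,0],
    [18,-0.8,0,0.1,0,0],
    [21,-0.8,0,0.1,0,0],
    [24,-0.8,0,0.1,0,0],
    [27,-0.8,0,0.1,0,0],
    [29,-0.8,0,0.1,0,0],
    [31,-0.8,0,0.1,0,0],
  ],
  newtons=120,
)

```text
clock: 10.5
tcp_pos: [0.555, 0.0507, 0.0958]
orientation: [0.468, 0.53, 0.468, -0.53]
wrist_force: [-2.1, -0.5, 3.9]
finger_gap: 0.0143
```

```bash
python3 - <<'E'
from h import *
from workcell import get_state
s=get_state();print(s["clock"],s["tcp_pos"],ydeg(s),s["wrist_force"],s["ft_torque"],s["finger_gap"])
p0,R0=pose(s);u=R0.as_matrix()[:,2];v=R0.as_matrix()[:,1]
print("cell centre err mm",((p0+u*.0014+v*.0003-[.556,.0492,0])*1e3)[:2])
w=snap("wrist","w6");a=snap("side","s6");crop(a,200,130,330,260,5,"pics/s6c.png")
E
```

```text
10.5 [0.55503982 0.05073415 0.09584521] -7.041990565728222 [-2.05999976 -0.46228695  3.91498244] [ 0.00198088  0.62399225 -0.01646648] 0.014310205901481845
cell centre err mm [-0.83407855  0.10793139]
```

View pics/w6.png

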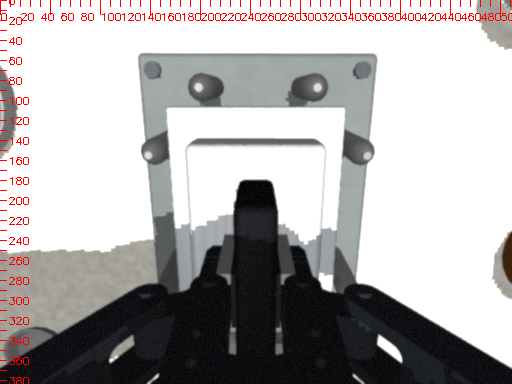

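View pics/s6c.png

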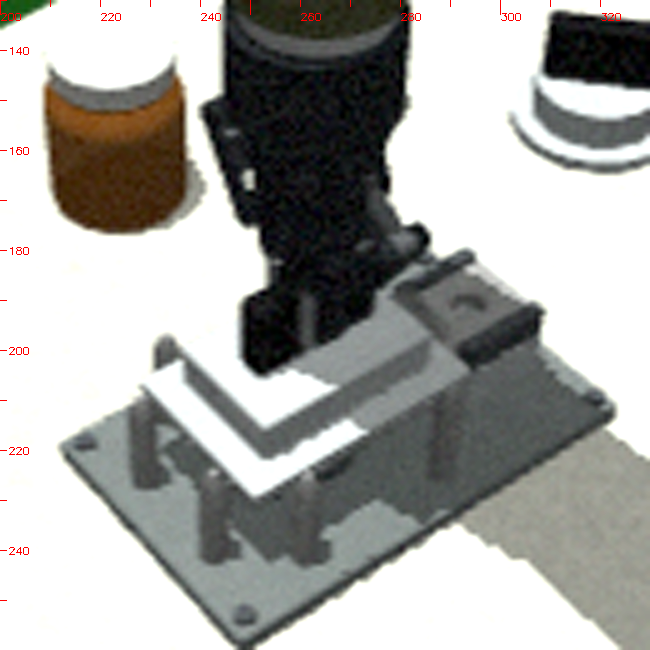

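send_rows(
  plan=[
    [2,0.8,0,0,0,0],
    [4.5,0.8,0,0,0,0],
    [7,0.8,0,0,0,0],
    [9.5,0.8,0,0,0,0],
    [12,0.8,0,0,0,0],
    [14.5,0.8,0,0,0,0],
    [17,0.8,0,0,0,0],
    [19.5,0.8,0,0,0,0],
    [22,0.8,0,0,0,0],
    [24,0.8,0,0,0,0],
  ],
)

```text
clock: 11.85
tcp_pos: [0.5577, 0.0516, 0.0728]
orientation: [0.469, 0.531, 0.468, -0.528]
wrist_force: [-2.9, 3.5, 11.1]
finger_gap: 0.0143
```

```bash
python3 - <<'E'
from h import *
from workcell import get_state
s=get_state();print(s["clock"],s["tcp_pos"],ydeg(s),s["wrist_force"],s["ft_torque"],s["finger_gap"])
p0,R0=pose(s);u=R0.as_matrix()[:,2];v=R0.as_matrix()[:,1]
print("cell centre err mm",((p0+u*.0014+v*.0003-[.556,.0492,0])*1e3)[:2])
E
```

```text
11.85 [0.55766409 0.05159668 0.07284597] -6.996156305966496 [-2.89562946  3.54458629 11.13280785] [0.61724158 0.70663337 0.09099843] 0.014319945038002215
cell centre err mm [1.7913376  0.97056053]
```

send_rows(
  plan=[
    [2,-0.5,0,0,0,0],
    [4,-1,0,0,0,0],
    [6,-1,0,0,0,0],
    [8,-1,0,0,0,0],
    [9.5,-1,0,0,0,0],
    [10.5,-1,0,0,0,0],
    [10.5,-1,0,0,0,0],
    [10.5,-1,0,0,0,0],
    [10.5,-1,0,0,0,0],
    [10.5,-1,0,0,0,0],
  ],
)

```text
clock: 13.1
tcp_pos: [0.5576, 0.0516, 0.0628]
orientation: [0.47, 0.531, 0.468, -0.528]
wrist_force: [0.4, 3.3, 11.2]
finger_gap: 0.0138
```

```bash
python3 - <<'E'
from h import *
from workcell import get_state
s=get_state();print(s["clock"],s["tcp_pos"],ydeg(s),s["wrist_force"],s["ft_torque"],s["finger_gap"])
p0,R0=pose(s);u=R0.as_matrix()[:,2];v=R0.as_matrix()[:,1]
print(R0.as_matrix().round(3),"cell centre err mm",((p0+u*.0014+v*.0003-[.556,.0492,0])*1e3)[:2])
w=snap("wrist","w7");a=snap("side","s7");crop(a,200,130,330,260,5,"pics/s7c.png");crop(w,100,40,420,300,2,"pics/w7c.png")
E
```

```text
13.1 [0.55760278 0.05155576 0.06282773] -7.002847562000701 [ 0.39906626  3.31506017 11.20583589] [0.61622298 0.66145768 0.04646549] 0.013792506499469706
[[ 0.006  0.993 -0.122]
 [ 0.001 -0.122 -0.993]
 [-1.     0.006 -0.002]] cell centre err mm [1.72986446 0.92962857]
```

View pics/s7c.png

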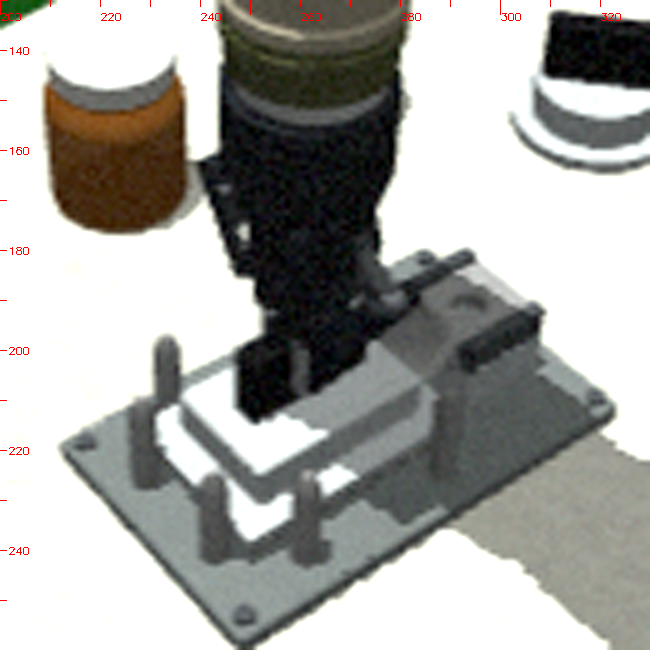

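View pics/w7c.png

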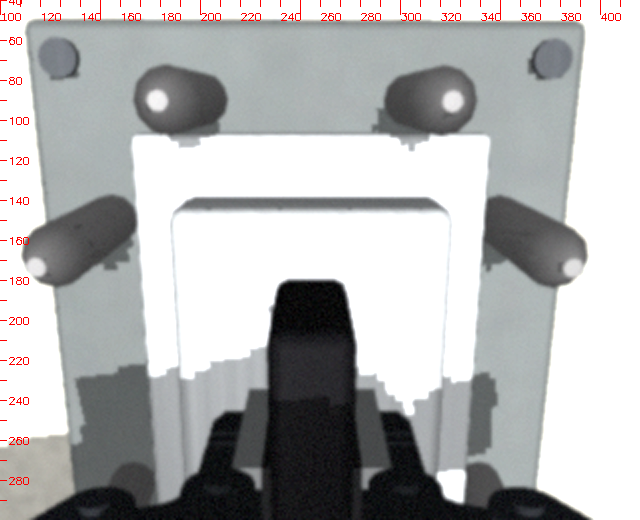

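send_rows(
  plan=[
    [0,0,0,0,0,0],
    [0,0,0,0,0,0],
    [0,0,0,0,0,0],
    [0,0,0,0,0,0],
    [0,0,0,0,0,0],
    [0,0,0,0,0,0],
    [0,0,0,0,0,0],
    [0,0,0,0,0,0],
    [0,0,0,0,0,0],
    [0,0,0,0,0,0],
  ],
)

```text
clock: 14.45
tcp_pos: [0.5576, 0.0516, 0.0628]
orientation: [0.47, 0.532, 0.468, -0.528]
wrist_force: [-1.0, 4.8, 11.1]
finger_gap: 0.0143
```

```bash
python3 - <<'E'
from h import *
from workcell import get_state
s=get_state();print(s["clock"],s["tcp_pos"],ydeg(s),s["wrist_force"],s["ft_torque"],s["finger_gap"])
a=snap("side","s8");A=load("side0");B=load("s7")
for n,c in (("0",A),("7",B),("8",a)):
    crop(c,265,170,325,220,6,f"pics/t{n}.png")
cv2.imwrite("pics/t.png",np.hstack([cv2.imread(f"pics/t{n}.png")[:, :260+100] for n in "78"]))
E
```

```text
14.45 [0.55757753 0.05158076 0.0628401 ] -7.003723389857886 [-0.96835944  4.75299957 11.07314173] [0.56682143 0.64193813 0.04465588] 0.01426101405457793
```

View pics/t.png

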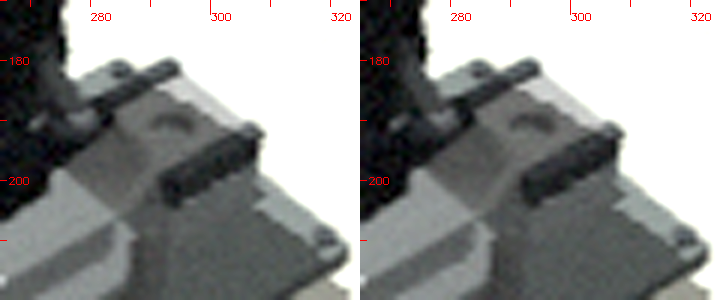

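send_rows(
  plan=[
    [-1,0,0,0,0,0],
    [-2,0,0,0,0,0],
    [-3,0,0,0,0,0],
    [-4,0,0,0,0,0],
    [-5,0,0,0,0,0],
    [-6,0,0,0,0,0],
    [-7,0,0,0,0,0],
    [-7.5,0,0,0,0,0],
    [-7.5,0,0,0,0,0],
    [-7.5,0,0,0,0,0],
  ],
)

```text
clock: 15.75
tcp_pos: [0.5576, 0.0515, 0.0697]
orientation: [0.469, 0.531, 0.468, -0.528]
wrist_force: [1.2, 3.3, 6.3]
finger_gap: 0.0146
```

```bash
python3 - <<'E'
from h import *
from workcell import get_state
s=get_state();print(s["clock"],s["tcp_pos"],ydeg(s),s["wrist_force"],s["ft_torque"],s["finger_gap"])
a=snap("side","s9");crop(a,205,150,335,260,6,"pics/s9c.png")
E
```

```text
15.75 [0.55757836 0.05153582 0.06966168] -7.006652818359938 [1.24660417 3.28583477 6.33467948] [0.62777456 0.17650486 0.02893938] 0.014569691911175402
```

View pics/s9c.png

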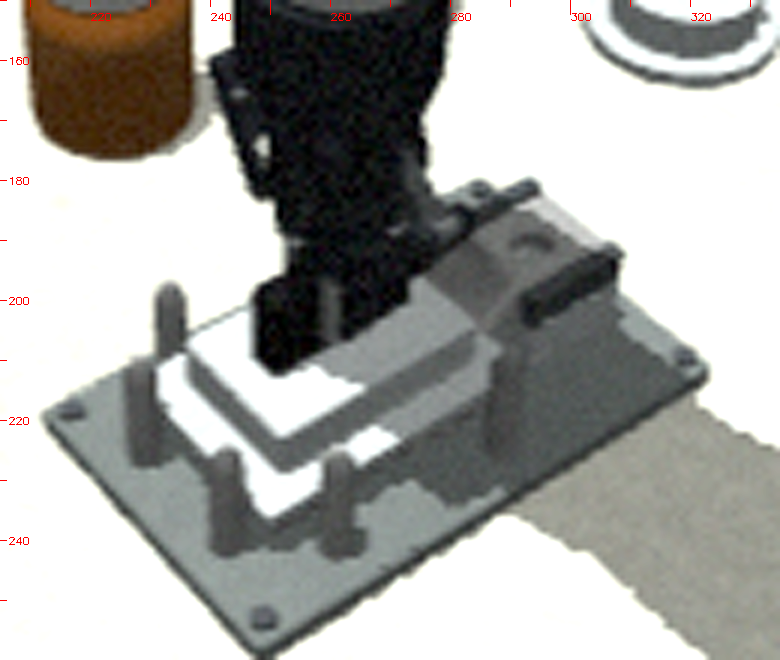

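send_rows(
  plan=[
    [-0.5,0,0,0,0,0],
    [-1,0,0,0,0,0],
    [-1.5,0,0,0,0,0],
    [-1.5,0,0,0,0,0],
    [-1.5,0,0,0,0,0],
    [-1.5,0,0,0,0,0],
    [-1.5,0,0,0,0,0],
    [-1.5,0,0,0,0,0],
    [-1.5,0,0,0,0,0],
    [-1.5,0,0,0,0,0],
  ],
)

```text
clock: 17.05
tcp_pos: [0.5573, 0.0514, 0.0699]
orientation: [0.469, 0.531, 0.468, -0.528]
wrist_force: [5.4, 3.1, -1.4]
finger_gap: 0.0145
```

send_rows(
  plan=[
    [0,0,0,0,0,0],
    [0,0,0,0,0,0],
    [0,0,0,0,0,0],
    [0,0,0,0,0,0],
    [-10,0,0,0,0,0],
    [-40,0,0,0,0,0],
    [-80,0,0,0,0,0],
    [-130,0,0,0,0,0],
    [-165,0,0,0,0,0],
    [-180,0,0,0,0,0],
  ],
  claw=60,
)

```text
clock: 18.3
tcp_pos: [0.5559, 0.0507, 0.2528]
orientation: [0.469, 0.531, 0.467, -0.529]
wrist_force: [-0.5, -0.2, -0.5]
finger_gap: 0.0601
```

```bash
python3 - <<'E'
from h import *
from workcell import get_state
s=get_state();print(s["clock"],s["tcp_pos"],ydeg(s),s["wrist_force"],s["finger_gap"],s["joint_pos"].round(2))
a=snap("side","s10");crop(a,205,150,335,260,6,"pics/s10c.png")
for yd in (-7,13,-77,-13.5+0): print(yd,delta(s,[.485,.30,.30],yd))
snap("wrist","w10")
E
```

```text
18.3 [0.55588355 0.05072119 0.2528355 ] -7.047881948632007 [-0.54566766 -0.1885572  -0.49592135] 0.060054749967995424 [-0.05  0.27  0.04  1.34 -0.    1.64]
-7 ([-47.6, -100.7, -238.7], [-0.05, -0.01, -0.26])
13 ([-47.6, -100.7, -238.7], [-20.05, 0.03, -0.26])
-77 ([-47.6, -100.7, -238.7], [69.95, -0.17, -0.22])
-13.5 ([-47.6, -100.7, -238.7], [6.45, -0.03, -0.26])
```

View pics/s10c.png

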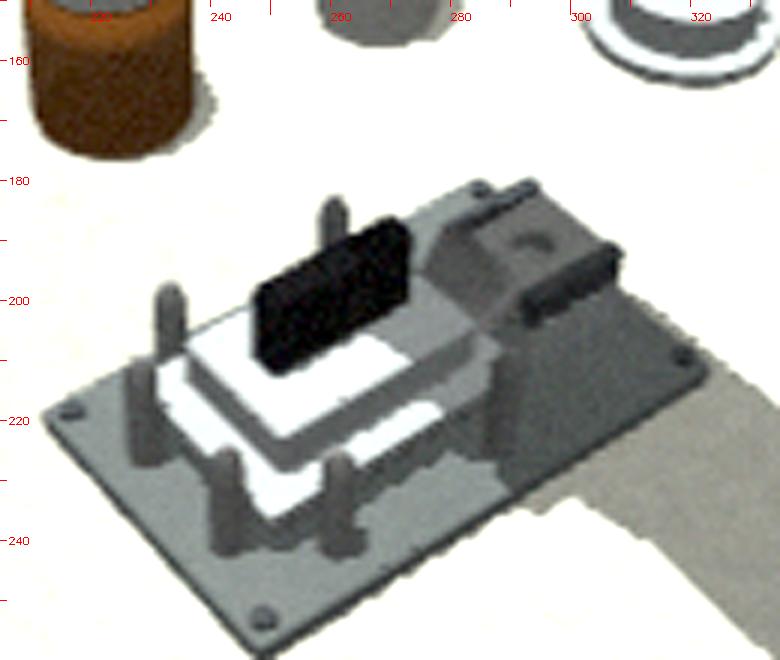

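View pics/w10.png

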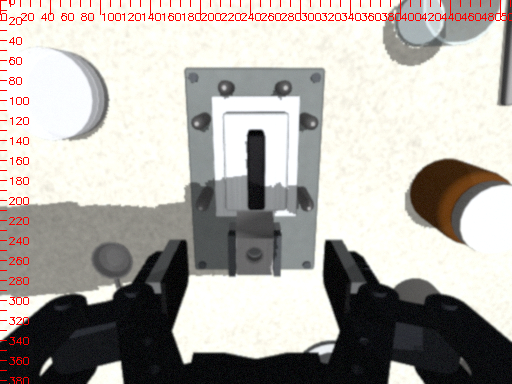

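send_rows(
  plan=[
    [-5,-20,-50,0,0,0.2],
    [-10,-50,-110,0,0,0.2],
    [-10,-90,-160,0,0,0.2],
    [-10,-93,-190,0,0,0.2],
    [-10,-93,-190,0,0,0.2],
    [-10,-93,-190,0,0,0.2],
    [-10,-93,-190,0,0,0.2],
    [-10,-93,-190,0,0,0.2],
    [-10,-93,-190,0,0,0.2],
    [-10,-93,-190,0,0,0.2],
  ],
)

```text
clock: 19.65
tcp_pos: [0.486, 0.2504, 0.2599]
orientation: [0.469, 0.531, 0.467, -0.529]
wrist_force: [0.4, 0.2, -0.0]
finger_gap: 0.0599
```

```bash
python3 - <<'E'
from h import *
from workcell import get_state
s=get_state();print(s["clock"],s["tcp_pos"],ydeg(s),pose(s)[1].as_matrix()[:,0])
c=snap("wrist","w11");crop(c,160,50,360,250,4,"pics/w11c.png")
E
```

```text
19.65 [0.48604666 0.25040147 0.25986019] -7.082464412337156 [ 3.69511534e-03 -4.88208457e-04 -9.99993054e-01]
```

View pics/w11.png

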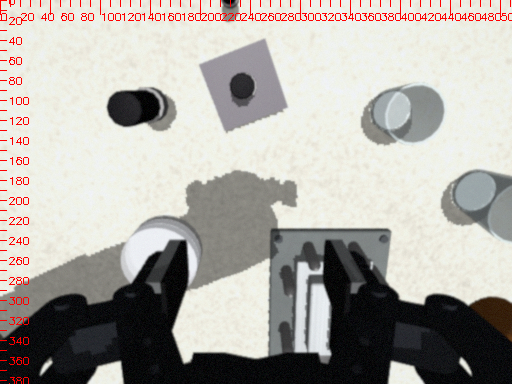

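View pics/w11c.png

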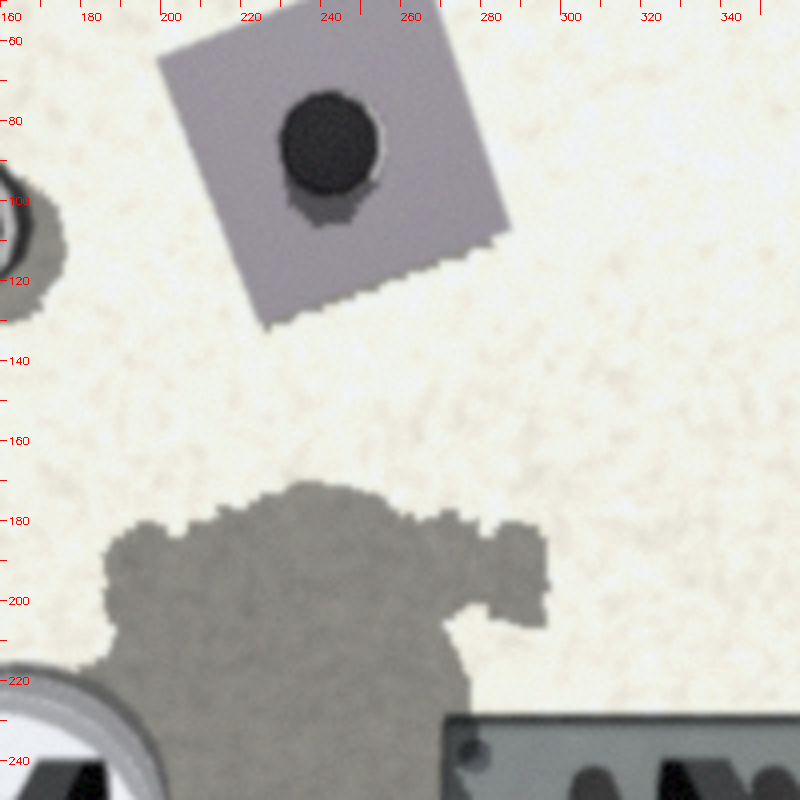

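```bash
python3 - <<'E'
from h import *
from workcell import get_state
s=get_state();c=load("w11")
f=lambda x,y,z:cast(c,(160+(x+.5)/4-.5,50+(y+.5)/4-.5),z)[:2]*1e3
p=f(329,143,.098);print("pin",p,"dia",np.linalg.norm(f(279,143,.098)-f(378,143,.098)))
r=[f(159,60,.04),f(266,332,.04),f(511,230,.04)];print("rack diag mid",(r[0]+r[2])/2,np.linalg.norm(r[0]-r[1]),np.linalg.norm(r[1]-r[2]))
for z in (.12,.14,.16):print("big",z,cast(c,(126,107),z)[:2]*1e3)
print(cast(c,(155,103),.05)*1e3)
for yd in (-7,-77):print(delta(s,[p[0]/1e3,p[1]/1e3,.062],yd))
E
```

```text
pin [484.57306307 325.61361925] dia 21.042396146168265
rack diag mid [484.80463583 325.05951324] 71.76215741237085 68.83422582791432
big 0.12 [390.8731448  320.29534036]
big 0.14 [398.19983699 320.46314553]
big 0.16 [405.52652918 320.6309507 ]
[394.77859264 319.98032581  50.        ]
([197.8, -11.4, -74.4], [-0.07, 0.0, -0.21])
([197.8, -11.4, -74.4], [69.93, -0.13, -0.19])
```

send_rows(
  plan=[
    [20,-11.4,-74,0,0,-0.2],
    [60,-11.4,-74.4,0,0,-0.2],
    [110,-11.4,-74.4,0,0,-0.2],
    [150,-11.4,-74.4,0,0,-0.2],
    [180,-11.4,-74.4,0,0,-0.2],
    [195,-11.4,-74.4,0,0,-0.2],
    [200,-11.4,-74.4,0,0,-0.2],
    [200,-11.4,-74.4,0,0,-0.2],
    [200,-11.4,-74.4,0,0,-0.2],
    [200,-11.4,-74.4,0,0,-0.2],
  ],
  claw=55,
)

```text
clock: 20.95
tcp_pos: [0.4851, 0.3262, 0.0607]
orientation: [0.469, 0.53, 0.468, -0.529]
wrist_force: [0.3, -0.2, 0.2]
finger_gap: 0.0551
```

```bash
python3 - <<'E'
from h import *
from workcell import get_state
s=get_state();print(s["clock"],s["tcp_pos"],ydeg(s),pose(s)[1].as_matrix()[:,0],s["wrist_force"])
print(delta(s,[.4846,.3255,.060],-7))
c=snap("wrist","w12")
E
```

```text
20.95 [0.48508623 0.32618043 0.06074427] -7.050003206188136 [ 1.71796844e-03  7.51749054e-04 -9.99998242e-01] [ 0.26433696 -0.24236336  0.21994229]
([0.7, -0.4, 0.7], [-0.05, -0.05, -0.09])
```

View pics/w12.png

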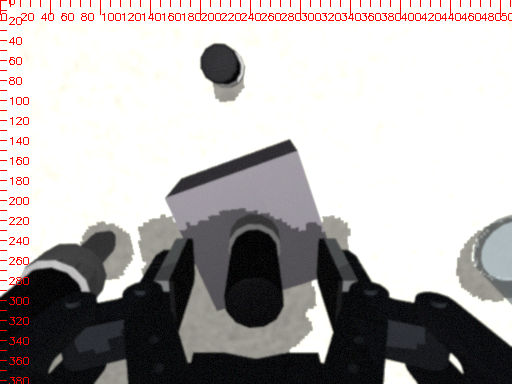

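send_rows(
  plan=[
    [0.7,-0.4,0.7,0,0,0],
    [0.7,-0.4,0.7,0,0,0],
    [0.7,-0.4,0.7,0,0,0],
    [0.7,-0.4,0.7,0,0,0],
    [0.7,-0.4,0.7,0,0,0],
    [0.7,-0.4,0.7,0,0,0],
    [-10,-0.4,0.7,0,0,0],
    [-30,-0.4,0.7,0,0,0],
    [-60,-0.4,0.7,0,0,0],
    [-100,-0.4,0.7,0,0,0],
  ],
  claw=0,
  newtons=70,
)

```text
clock: 22.25
tcp_pos: [0.4831, 0.3249, 0.1599]
orientation: [-0.468, -0.529, -0.469, 0.531]
wrist_force: [0.7, -0.5, -0.4]
finger_gap: 0.0203
```

```bash
python3 - <<'E'
from h import *
from workcell import get_state
s=get_state();print(s["clock"],s["tcp_pos"],ydeg(s),pose(s)[1].as_matrix()[:,0],s["wrist_force"],s["finger_gap"])
c=snap("wrist","w13");a=snap("side","s13");crop(a,110,200,260,340,5,"pics/s13c.png")
E
```

```text
22.25 [0.48310807 0.32486116 0.15989389] -7.049668020966319 [-0.00215201 -0.00109981 -0.99999708] [ 0.70232481 -0.4846304  -0.4290214 ] 0.020333287953384366
```

View pics/w13.png

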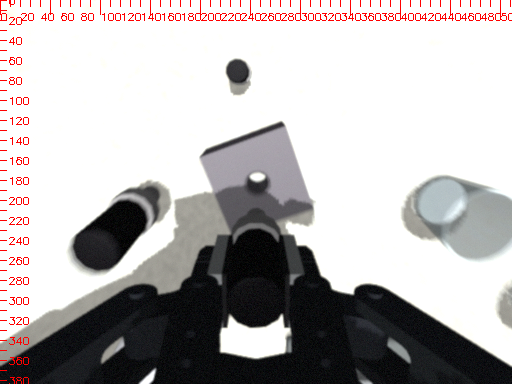

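View pics/s13c.png

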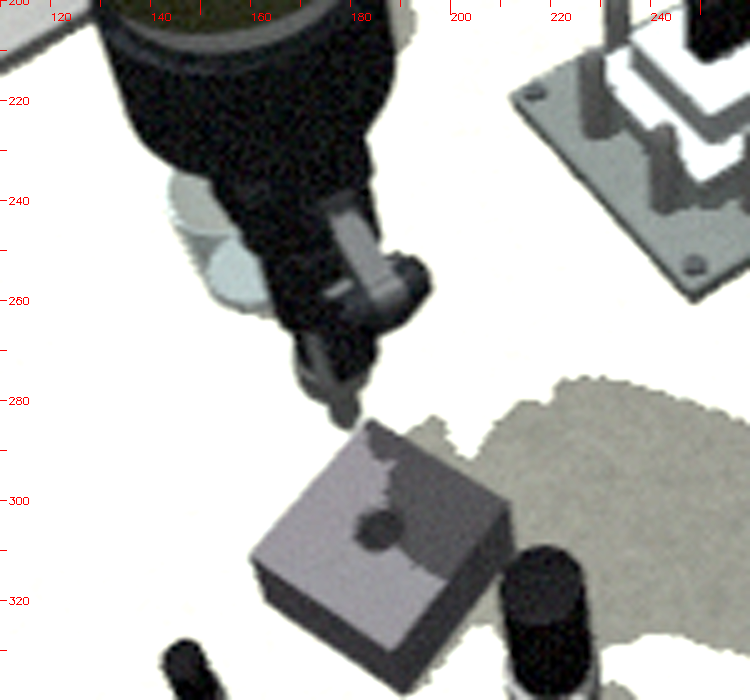

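```bash
python3 - <<'E'
from h import *
from workcell import get_state
s=get_state();c=load("w13");p0,R0=pose(s)
crop(c,200,200,320,340,5,"pics/w13c.png")
for uv in [(228,301),(283,301),(255,327)]: print((R0.inv().apply(cast(c,uv,p0[2]+.038)-p0)*1e3).round(1))
print(delta(s,[.5429,-.055,.22],-7.05))
E
```

```text
[-38.1 -11.7  -1.6]
[-37.9   6.9  -1.7]
[-38.1  -2.6   8.8]
([-56.1, 103.2, 371.5], [0.01, -0.25, -0.39])
```

View pics/w13c.png

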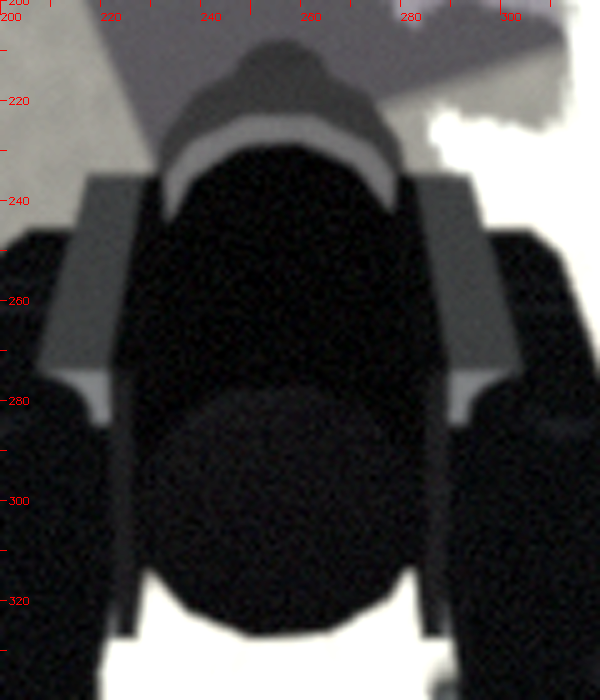

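send_rows(
  plan=[
    [-40,0,0,0,0,0],
    [-60,10,35,0,-0.2,-0.4],
    [-60,25,90,0,-0.2,-0.4],
    [-60,40,145,0,-0.2,-0.4],
    [-60,56,200,0,-0.2,-0.4],
    [-60,72,255,0,-0.2,-0.4],
    [-60,86,310,0,-0.2,-0.4],
    [-60,98,350,0,-0.2,-0.4],
    [-60,103,368,0,-0.2,-0.4],
    [-60,103,371.5,0,-0.2,-0.4],
  ],
)

```text
clock: 23.6
tcp_pos: [0.5404, -0.0567, 0.2192]
orientation: [-0.467, -0.527, -0.469, 0.533]
wrist_force: [-0.0, 0.1, -1.0]
finger_gap: 0.0205
```

send_rows(
  plan=[
    [0,0,0,0,0,0],
    [0,0,0,0,0,0],
    [0,0,0,0,0,0],
    [0,0,0,0,0,0],
    [20,0,0,0,0,0],
    [40,0,0,0,0,0],
    [60,0,0,0,0,0],
    [75,0,0,0,0,0],
    [80,0,0,0,0,0],
    [80,0,0,0,0,0],
  ],
)

```text
clock: 24.85
tcp_pos: [0.54, -0.0563, 0.1398]
orientation: [-0.467, -0.527, -0.469, 0.532]
wrist_force: [-1.0, -0.1, -1.0]
finger_gap: 0.0205
```

```bash
python3 - <<'E'
from h import *
from workcell import get_state
s=get_state();p0,R0=pose(s);print(s["clock"],p0,ydeg(s),R0.as_matrix()[:,0],s["wrist_force"],s["finger_gap"],s["qvel"].round(3))
c=snap("wrist","w14");a=snap("side","s14");b=snap("scene","a14")
R=cv2.Rodrigues(c["rvec"])[0];print("cam in tool",R0.inv().apply(-R.T@c["tvec"].ravel()-p0)*1e3)
crop(c,190,40,330,340,2,"pics/w14c.png");crop(a,205,120,335,260,5,"pics/s14c.png");crop(b,195,130,315,240,6,"pics/a14c.png")
print(delta(s,[.5429,-.055,p0[2]],-7.05))
E
```

```text
24.85 [ 0.53998779 -0.05625781  0.1397809 ] -7.043796707546784 [-0.00746233 -0.00265341 -0.99996864] [-0.98607184 -0.05174427 -0.95548916] 0.02052158620662094 [-0.    -0.009  0.015  0.004  0.001 -0.   ]
cam in tool [-143.65878107    0.21371351  -72.77157077]
([-0.0, 2.7, -1.6], [0.01, 0.2, 0.41])
```

View pics/w14.png

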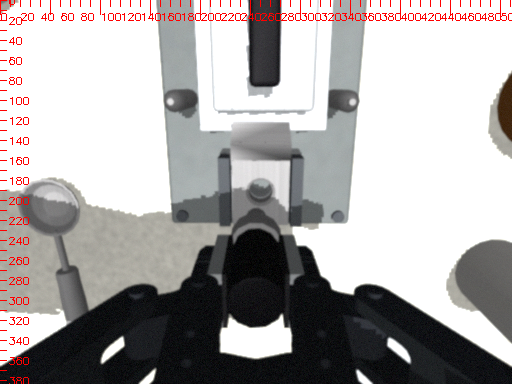

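View pics/s14c.png

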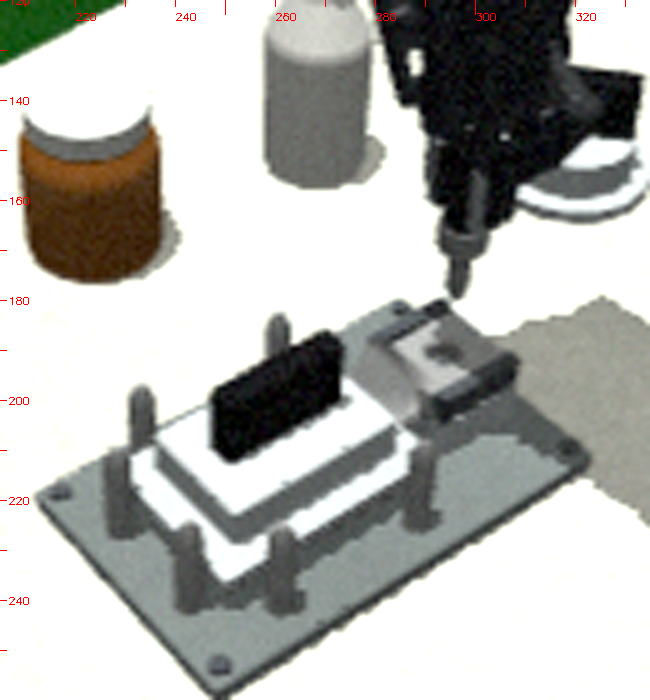

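View pics/a14c.png

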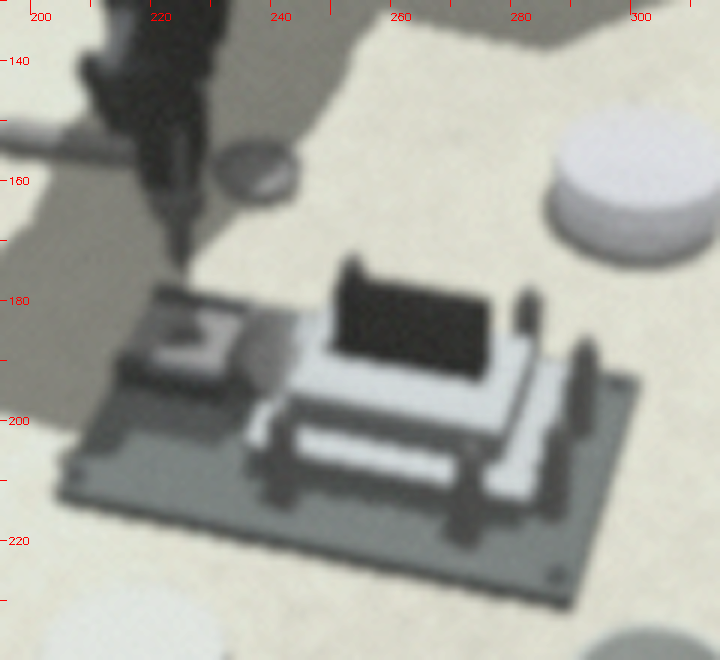

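```bash
python3 - <<'E'
from h import *
c=load("w14");crop(c,210,150,310,340,4,"pics/w14c.png")
E
```

```text
(no output)
```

View pics/w14c.png

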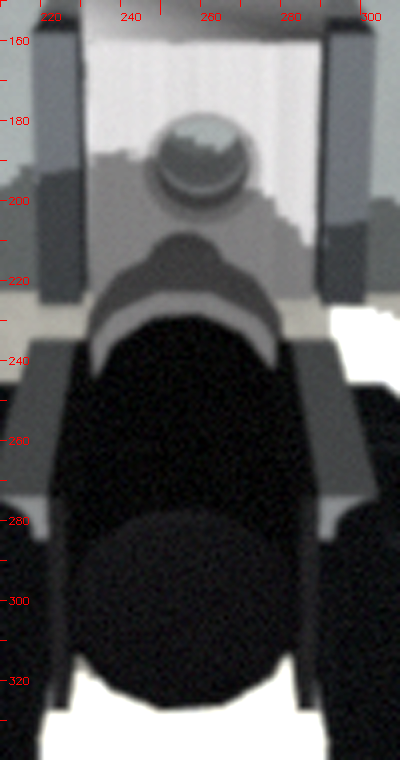

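```bash
python3 - <<'E'
from h import *
from workcell import get_state
c=load("w14");s=get_state();p0,R0=pose(s)
g=lambda x,y:(210+(x+.5)/4-.5,150+(y+.5)/4-.5)
T=lambda P:(R0.inv().apply(P-p0)*1e3).round(1)
for x,y in [(203.5,167),(145,167),(262,167),(203,112),(203,222)]:
    print("hole",(cast(c,g(x,y),.049)*1e3).round(1),T(cast(c,g(x,y),.049)))
for x,y in [(185,508),(185,710),(75,609),(295,609)]: print("grip top",T(cast(c,g(x,y),p0[2]+.038)))
print("collar top front",T(cast(c,g(185,291),p0[2]-.006)))
print("collar low front l/r",T(cast(c,g(91,340),p0[2]-.006)),T(cast(c,g(280,340),p0[2]-.006)))
for h in (.015,.02,.025):print("rail inner",[(cast(c,g(x,230),.052)*1e3).round(1).tolist() for x in (82,318)])
E
```

```text
hole [543.4 -55.2  49. ] [91.5  3.2 -1.9]
hole [533. -54.  49.] [91.6 -7.2 -1.9]
hole [553.7 -56.4  49. ] [91.4 13.6 -1.9]
hole [544.5 -45.1  49. ] [ 91.5   3.  -12. ]
hole [542.1 -65.5  49. ] [91.5  3.2  8.5]
grip top [-38.   -0.1 -10.4]
grip top [-38.   -0.   10.2]
grip top [-37.9  -9.8  -0.3]
grip top [-38.1   9.6  -0.4]
collar top front [  6.   -0.1 -12.7]
collar low front l/r [  6.  -11.1  -6.5] [ 5.9 11.1 -6.6]
rail inner [[520.6, -63.4, 52.0], [562.4, -68.4, 52.0]]
rail inner [[520.6, -63.4, 52.0], [562.4, -68.4, 52.0]]
rail inner [[520.6, -63.4, 52.0], [562.4, -68.4, 52.0]]
```

send_rows(
  plan=[
    [0,2.9,-1.5,0,0.2,0.4],
    [0,2.9,-1.5,0,0.2,0.4],
    [5,2.9,-1.5,0,0.2,0.4],
    [12,2.9,-1.5,0,0.2,0.4],
    [20,2.9,-1.5,0,0.2,0.4],
    [26,2.9,-1.5,0,0.2,0.4],
    [30,2.9,-1.5,0,0.2,0.4],
    [30,2.9,-1.5,0,0.2,0.4],
    [30,2.9,-1.5,0,0.2,0.4],
    [30,2.9,-1.5,0,0.2,0.4],
  ],
)

```text
clock: 26.25
tcp_pos: [0.543, -0.0553, 0.11]
orientation: [0.469, 0.53, 0.468, -0.53]
wrist_force: [0.0, 0.1, 0.1]
finger_gap: 0.0202
```

```bash
python3 - <<'E'
from h import *
from workcell import get_state
s=get_state();p0,R0=pose(s);print(s["clock"],p0,ydeg(s),R0.as_matrix()[:,0],s["wrist_force"],s["finger_gap"])
c=snap("wrist","w15");a=snap("side","s15");b=snap("scene","a15")
crop(c,190,140,330,340,4,"pics/w15c.png");crop(a,265,140,325,220,8,"pics/s15c.png");crop(b,195,140,265,220,8,"pics/a15c.png")
print(delta(s,[.5431,-.0551,.0685],-7.05))
E
```

```text
26.25 [ 0.54301375 -0.05533391  0.11002654] -7.0496095918605715 [ 5.86708385e-04 -2.61410925e-04 -9.99999794e-01] [0.00873675 0.10164767 0.07542211] 0.02023957680607338
([41.5, 0.0, -0.3], [0.0, 0.01, -0.04])
```

View pics/s15c.png

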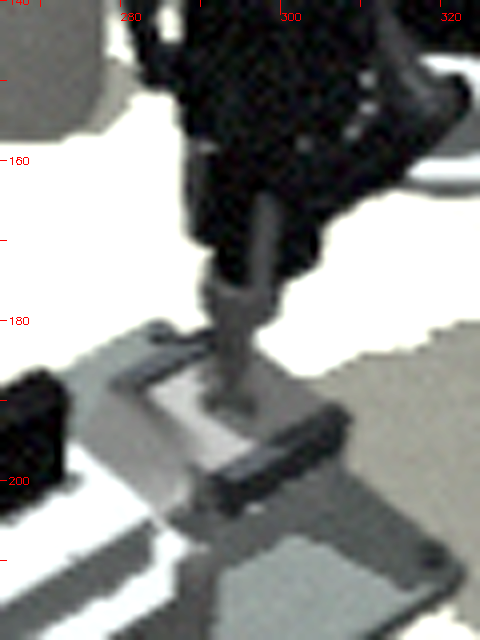

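View pics/a15c.png

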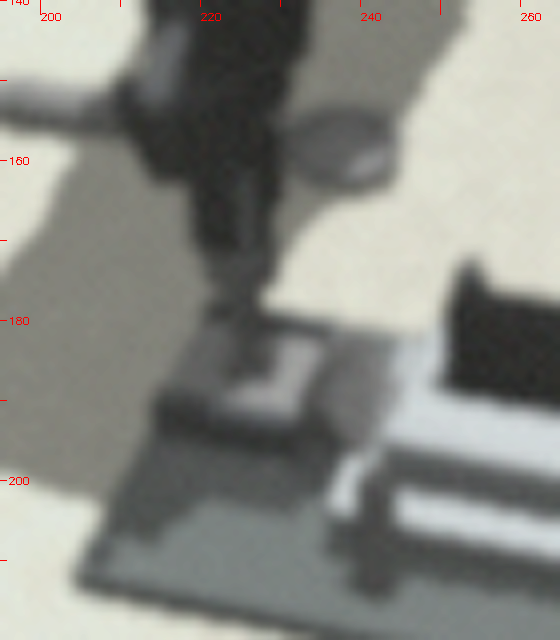

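View pics/w15c.png

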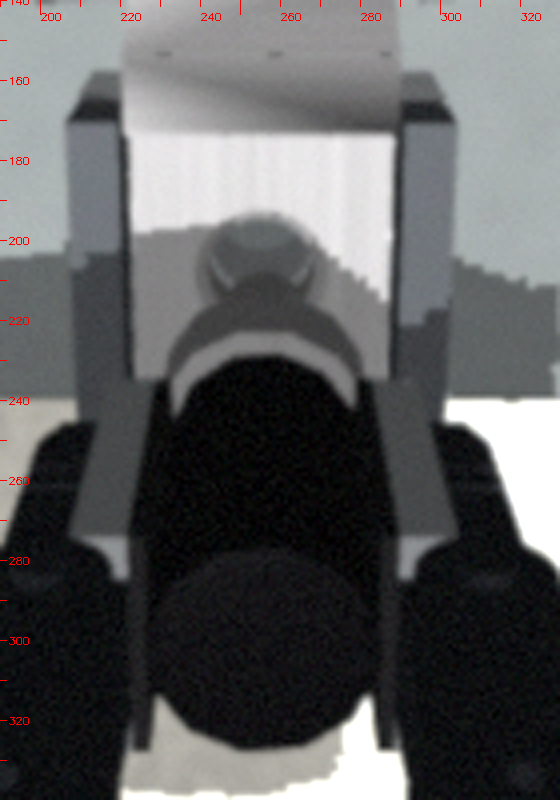

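Pin tip is above the hole in all three views (wrist hole centre ≈ (254,204), pin on the same column). Lowering gently.

send_rows(
  plan=[
    [4,0,-0.3,0,0,0],
    [8,0,-0.3,0,0,0],
    [12,0,-0.3,0,0,0],
    [16,0,-0.3,0,0,0],
    [20,0,-0.3,0,0,0],
    [24,0,-0.3,0,0,0],
    [28,0,-0.3,0,0,0],
    [31,0,-0.3,0,0,0],
    [34,0,-0.3,0,0,0],
    [36,0,-0.3,0,0,0],
  ],
)

```text
clock: 27.65
tcp_pos: [0.5428, -0.055, 0.0735]
orientation: [-0.468, -0.53, -0.468, 0.53]
wrist_force: [-0.4, -0.3, -0.2]
finger_gap: 0.0203
```

```bash
python3 - <<'E'
from h import *
from workcell import get_state
s=get_state();p0,R0=pose(s);print(s["clock"],p0,ydeg(s),R0.as_matrix()[:,0],s["wrist_force"],s["ft_torque"],s["finger_gap"])
E
```

```text
27.65 [ 0.54281118 -0.0549613   0.07353478] -7.047513775842905 [-4.85488497e-05 -1.00409642e-04 -9.99999994e-01] [-0.44392784 -0.2732823  -0.15894114] [-0.00300889  0.00063642  0.00879507] 0.02033015446526806
```

No contact force: it is in the hole. Down the last ~4.5 mm until the collar seats.

send_rows(
  plan=[
    [1.5,0,0,0,0,0],
    [3,0,0,0,0,0],
    [4,0,0,0,0,0],
    [5,0,0,0,0,0],
    [5.5,0,0,0,0,0],
    [5.5,0,0,0,0,0],
    [5.5,0,0,0,0,0],
    [5.5,0,0,0,0,0],
    [5.5,0,0,0,0,0],
    [5.5,0,0,0,0,0],
  ],
)

```text
clock: 28.9
tcp_pos: [0.5428, -0.0549, 0.0683]
orientation: [-0.468, -0.53, -0.468, 0.53]
wrist_force: [-1.1, 0.4, -0.6]
finger_gap: 0.0206
```

```bash
python3 - <<'E'
from h import *
from workcell import get_state
s=get_state();p0,R0=pose(s);print(s["clock"],p0,ydeg(s),R0.as_matrix()[:,0],s["wrist_force"],s["ft_torque"],s["finger_gap"])
a=snap("side","s16");crop(a,265,140,325,220,8,"pics/s16c.png")
E
```

```text
28.9 [ 0.54284333 -0.05493984  0.06828402] -7.044627778329311 [ 6.42816260e-05 -1.07658841e-04 -9.99999992e-01] [-1.13238651  0.41363924 -0.593497  ] [ 0.04587511  0.1278305  -0.01942064] 0.02057487500208059
```

View pics/s16c.png

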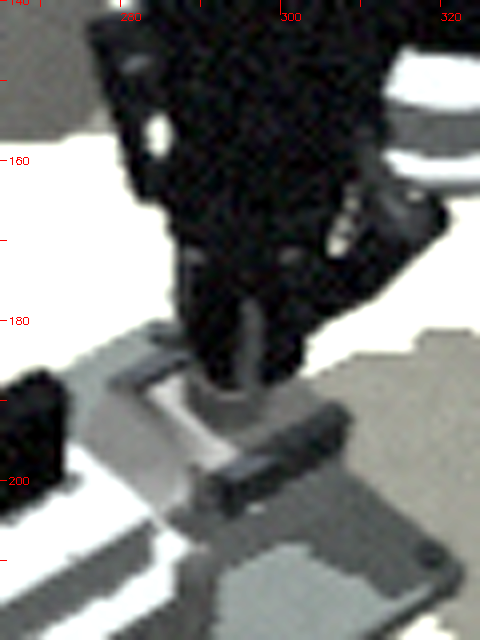

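send_rows(
  plan=[
    [0.5,0,0,0,0,0],
    [1,0,0,0,0,0],
    [1.5,0,0,0,0,0],
    [2,0,0,0,0,0],
    [2,0,0,0,0,0],
    [2,0,0,0,0,0],
    [2,0,0,0,0,0],
    [2,0,0,0,0,0],
    [2,0,0,0,0,0],
    [2,0,0,0,0,0],
  ],
)

```text
clock: 30.2
tcp_pos: [0.5429, -0.055, 0.0681]
orientation: [0.469, 0.53, 0.468, -0.53]
wrist_force: [-4.3, 0.9, 14.1]
finger_gap: 0.0205
```

send_rows(
  plan=[
    [-1.8,0,0,0,0,0],
    [-1.8,0,0,0,0,0],
    [-1.8,0,0,0,0,0],
    [-1.8,0,0,0,0,0],
    [-1.8,0,0,0,0,0],
    [-1.8,0,0,0,0,0],
    [-10,0,0,0,0,0],
    [-30,0,0,0,0,0],
    [-70,0,0,0,0,0],
    [-110,0,0,0,0,0],
  ],
  claw=50,
)

```text
clock: 31.45
tcp_pos: [0.5427, -0.0549, 0.1777]
orientation: [-0.468, -0.53, -0.468, 0.53]
wrist_force: [1.2, 0.5, -0.5]
finger_gap: 0.05
```

send_rows(
  plan=[
    [-40,0,20,0,0,0],
    [-60,0,50,0,0,0],
    [-70,0,90,0,0,0],
    [-70,0,90,0,0,0],
    [-70,0,90,0,0,0],
    [-70,0,90,0,0,0],
    [-70,0,90,0,0,0],
    [-70,0,90,0,0,0],
    [-70,0,90,0,0,0],
    [-70,0,90,0,0,0],
  ],
)

```text
clock: 32.7
tcp_pos: [0.5318, -0.1442, 0.2462]
orientation: [-0.468, -0.53, -0.468, 0.53]
wrist_force: [0.1, 0.1, -0.6]
finger_gap: 0.0501
```

```bash
python3 - <<'E'
from h import *
from workcell import get_state
s=get_state();p0,R0=pose(s);print(s["clock"],p0,s["wrist_force"],s["finger_gap"])
a=snap("side","s17");b=snap("scene","a17");c=snap("wrist","w17");crop(a,205,140,335,260,6,"pics/s17c.png")
f=cast
E
```

```text
32.7 [ 0.53179838 -0.14417635  0.2461964 ] [ 0.09967703  0.08420817 -0.55763434] 0.050125222272221576
```

View pics/s17c.png

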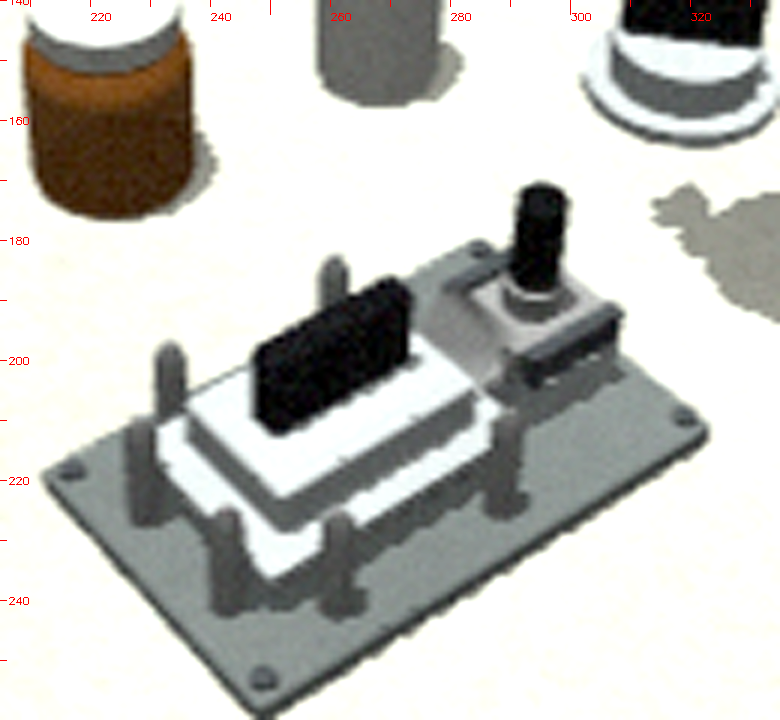

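View pics/w17.png

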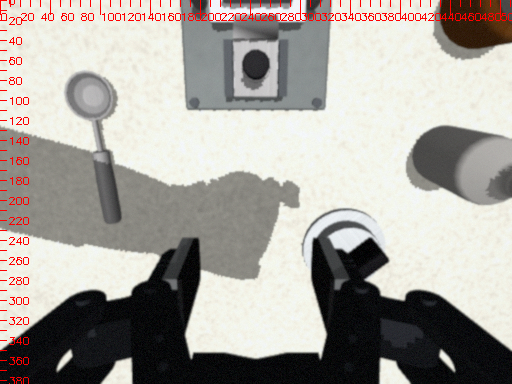

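View pics/a17.png

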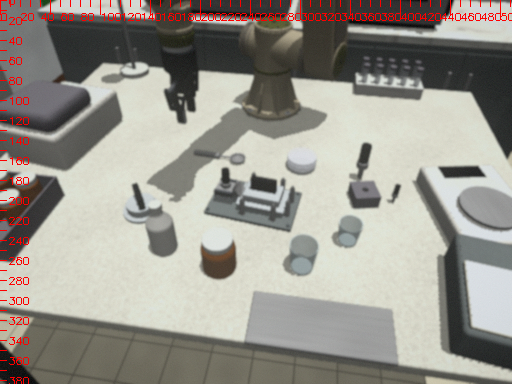

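```bash
python3 -c "
from workcell import job; print(job.hand_in())"
```

```text
the job is handed in; nothing more can be done
None
```

The rectangular cell is latched down on the stage and the middle-sized lock pin is seated in the catch. I handed the job in at about 33 s.

- **Cell:** I set it between the guide posts and pressed the stage to about 35 mm. I held it there until the catch was home, and the hole was back at its rest pixel in the side view. Raising the grip then met the catch: the height stayed at about 70 mm while the upward force fell off. After I let go, pictures showed the cell still down.
- **Pin:** It went into the hole without contact force. It stopped with 14 N at a TCP height of 68.1 mm, about 1 mm below where I expected the collar to seat. After release it stands upright with its collar on the catch. The arm is clear, with only noise at the wrist sensor.
- **Disagreements:**
  - The first scene and side camera measurements differed by about 8 mm in x, so I worked from close wrist-camera measurements, which matched the given sizes to about 1–2 mm.
  - During the press, the cell drifted to about 1.7 mm off centre, inside the 2.5 mm play.
- **Other things:** In the last pictures the round cell, glassware, spoon and the other two pins showed no visible change; I checked this by eye, not by measuring.

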